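Clamp a batch of boards in the screw fixture and scan the job card

ROBOT

A 6-joint arm with a two-finger parallel gripper is mounted at the origin on the work surface. World frame = base frame: x ahead of the robot, y to its left, z up, the work surface at z = 0. Lengths are in m, angles in rad, forces in N, time in s.
With the tool pointing down it reaches from about 0.35 to 0.775 m from the base axis. Payload 7.3 kg.
Tool frame: the origin (TCP) lies on the centre line of the jaws, within the pads' length; the fingertips stand 17 mm ahead of it and the grasp point (between the pads) lies 2 mm behind it (robot.tcp_to_tips is the distance from the TCP to the fingertips, in m); z points along the fingers, y is the line along which they close (so a half turn about z gives the same grasp; the last joint's range is limited). The gripper opens to 92 mm and grips with 3 to 60 N. Pads are 19 mm wide; open, the fingers measure 130 mm over their backs; the gripper's body (75 mm by 190 mm) begins 47 mm behind the grasp point.
Start: joints at [1.067, 0.342, 1.524, -0, 1.275, -0.146], TCP at [0.184, 0.492, 0.244] pointing down, gripper open.
Joint ranges: [-2.53, 2.53], [-0.77, 2.02], [0.04, 2.7], [-1, 4.14], [0.28, 2.66], [-3.11, 3.11]. Speed limits (rad/s): [2.57, 2.57, 3.14, 3.14, 3.14, 3.14].

INTERFACE

Orientations are given as [roll, pitch, yaw] about the fixed x, y, z axes, in that order (R = Rz(yaw) Ry(pitch) Rx(roll)).
In Python, from cell import robot gives the robot as it stands. The module is installed in compiled form; this text tells all that it offers.
- The arm moves only by the tool carry_out, never from a script. Its argument "commands" is a list of rows, each a list of 3 entries, a list of its own where there are three numbers: the shift along the tool's x, y, z in m, then the turn about the tool's z in rad, then the opening, from 0 (shut) to 1 (fully open). In form: [[[dx, dy, dz], yaw, claw], ...]. A call has 1 to 20 rows; each row shifts and turns the commanded pose from where the row before left it, along the tool's axes as they then stand; what a row does not reach is not made up. A row lasts 1/8 s, in which the tool goes at most 62.5 mm and 10.7 degrees, less where a joint would pass 70% of its speed; a pose out of reach is approached as far as the arm can. A call is refused whole if a number of a shift passes 0.0625 or a number of a turn 0.188, either way. A call with a gripper value outside its range is refused whole. The fingers move at their own pace and stop on an object; "newtons" is the grip in N (left out, the last holds). Time passes only in rows, so rows that do not move let the fingers close. It gives the time, the measured TCP pose, the force, the opening and the grip force at its end, in the units of the state.
- robot.observe(): the state, without advancing time (a new reading comes with each control period).
- robot.read_camera(name): name is "scene" or "top" or "wrist"; returns a dict with "pixels" (480x640x3 uint8, red, green, blue), "fx", "fy", "cx", "cy" (pixels), "k1" (the pictures are not rectified: a ray, as slopes to the right and down, at radius r is drawn at 1 + k1 r^2 times it, then the intrinsics apply), "view" (4x4, takes a point from world to camera coordinates); the wrist camera has in their place "T_tool_cam" (4x4, takes a point from camera to tool coordinates, whose origin is the TCP and whose axes are the flange's). Camera axes: x right, y up, looking along -z (the intrinsics and any distortion apply to the point x, -y, -z); pixel columns grow to the right and rows downward; lengths in m; the calibration is good to about 2 mm. A picture is of the moment at which its call begins: read the wrist's pose just before it. There is no depth.
- robot.hand_in(): hands the job in; it is judged then, once.
Trained networks look in a picture, given as the dict that the camera call returned (one of the last four; its "shot" number tells which), for a name from the list of things; names that differ only in an ending like _2 or _b are one class to them, and where a whole thing is asked for, a point or a joint stands for the part that bears it (a point fixed in the world has none). Each returns a list of dicts, best first, with "p" (0 to 1); they miss things now and then, are a little off and sometimes report something else, mostly with a low value. They report only what shows in the picture. A call takes as long as a camera call. They do not tell look-alikes from the thing itself.
- robot.find_in(picture, name): "at" ([column, row] in pixels, amid what is visible of it).
- robot.tip_of(picture, name): "at" ([column, row] in pixels: a listed point, or the origin of a listed thing).
The state is a dict: "time": time; "qpos": joint angles; "qvel": joint speeds; "joint_efforts": joint torques, N m; "tool_pos": TCP position; "tool_rot": TCP orientation; "contact_force": force on the tool from outside, world axes, zero at the start; "torque": the same for the moment, N m; "opening": finger opening in m; "grip_force": force on a finger pad.
Only numpy, scipy, OpenCV 4.12 (cv2) and the standard library are available. Lean on these libraries where they do the work, as an engineer would, in place of code of your own. Each camera call takes 0.05 s, during which the arm holds its last target. There are 200 camera calls.

TASK

Lay every power-supply board from the blue mat flat on the bed of the clamp fixture, side by side with their short ends towards the fence and the jaw, then crank the handwheel until the jaw's pointer stands at the red line of the scale, so that the boards are held square against the fence. Then lift the scanner off its charging puck, aim it squarely at the barcode on the job card from about 15 cm away, hold it steady there for a good second, and stand it back upright in the middle of its puck. Leave the other things on the bench where they are.

Things in the scene. Friction and masses are not known exactly. Their poses are not given: they have to be found in the camera images.
- fixture: Clamp fixture, fixed: grey frame, aluminium bed 270 mm (x) by 190 mm (y), bed top 85 mm up. Origin: underside centre. Fence 16 mm high, inner face at y = +79 mm; parallel jaw bar, 16 mm high, 22 mm thick, slides along y (both x +-124 mm, with slippery white facings). Room for 4 boards at x = -82, -27, +27, +82 mm. The closing jaw slides boards along and squares them on the fence; held boards are centred at y = +34 mm
- jaw (a joint): How far the jaw has closed, in m: 0 = fully open (face 135 mm from the fence), grows towards the fence. 0.045 = pointer at the red line (opening 90 mm, just a board's length). It moves 6 mm per turn of the handwheel, cannot be pushed by hand and stays where it is left
- handwheel (a joint): Handwheel angle in rad, 0 to 58, grows (and closes the jaw) when turned clockwise as seen from the wheel's side (at the top, the handle moves to the fixture's +x); 0 = handle straight up, jaw fully open. Turning takes about 2 N at the handle, more once the boards are clamped
- crank_grip (a point): Middle of the crank handle: freely revolving black grip, 18 mm thick, 58 mm long, level, along the fixture's y, pointing to -y. It circles at 26 mm radius about the wheel's axis (fixture x = 0, 60 mm above the bench); this point is 157 mm from the fixture's centre towards -y. The wheel, a black disc of 32 mm radius, has its face 40 mm from this point, towards the fixture
- pointer (a point): Tip of the red pointer on the jaw's +x end, level with the jaw's face, over the scale
- red_mark (a point): Middle of the red line on the white scale along the bed's +x edge (scale lines every 10 mm), 90 mm from the fence
- mat: Blue antistatic mat, 290 by 270 by 3 mm, fixed, on which the boards lie at the start. Origin: centre of the underside
- board1: Green circuit board (2 to 4 alike), 50 mm (x) by 90 mm (y) by 3 mm, 110 g. Origin: centre of the underside; z up. In the middle a yellow and black transformer to grip it by, 24 mm (x) by 30 mm (y), top 25 mm above the underside; at x = +20 mm a green terminal strip 13 mm high, at x = -20 mm two capacitors 15 mm high. Either short end may face the fence
- board2: Green circuit board (2 to 4 alike), 50 mm (x) by 90 mm (y) by 3 mm, 110 g. Origin: centre of the underside; z up. In the middle a yellow and black transformer to grip it by, 24 mm (x) by 30 mm (y), top 25 mm above the underside; at x = +20 mm a green terminal strip 13 mm high, at x = -20 mm two capacitors 15 mm high. Either short end may face the fence
- board3: Green circuit board (2 to 4 alike), 50 mm (x) by 90 mm (y) by 3 mm, 110 g. Origin: centre of the underside; z up. In the middle a yellow and black transformer to grip it by, 24 mm (x) by 30 mm (y), top 25 mm above the underside; at x = +20 mm a green terminal strip 13 mm high, at x = -20 mm two capacitors 15 mm high. Either short end may face the fence
- board4: Green circuit board (2 to 4 alike), 50 mm (x) by 90 mm (y) by 3 mm, 110 g. Origin: centre of the underside; z up. In the middle a yellow and black transformer to grip it by, 24 mm (x) by 30 mm (y), top 25 mm above the underside; at x = +20 mm a green terminal strip 13 mm high, at x = -20 mm two capacitors 15 mm high. Either short end may face the fence
- puck: Round black charging puck, 46 mm radius, 8 mm high, fixed. Origin: centre of the underside
- scanner: Barcode scanner on the puck, 260 g, 166 mm high. Origin: centre of the underside of its round foot (radius 34, 12 mm high); z up, x where it looks. Upright stem of 13 mm radius; on top a grey head, a block 80 mm long, 38 mm wide (y; flat upright sides to grip), 36 mm high, nose down by 45 degrees, its centre at x = 12, z = 125 mm
- scan_window (a point): Centre of the red window at the nose of the scanner, at x = 40 mm, z = 97 mm in the scanner's frame. This point's own x axis is the reading beam: forward and 45 degrees down when the scanner is upright. It reads at 80 to 220 mm
- jobcard: Job card, white, 105 by 148 mm, in a black sloping holder 165 mm wide and 110 mm deep, fixed; the face slopes up by 30 degrees from its front (-x) to its back. Origin: centre of the underside
- barcode (a point): Centre of the barcode (50 by 24 mm) on the job card, about 45 mm above the bench. Its z axis is the normal of the card, out of the face
- screwdriver: Bystander, to be left alone: screwdriver with an orange handle lying on the bench near the robot
- solder_spool: Bystander, to be left alone: steel solder spool, 26 mm radius, 40 mm high
- wick_reel: Bystander, to be left alone: flat white reel with a blue label, 24 mm radius, 12 mm high
- screw_cup: Bystander, to be left alone: small white cup, 20 mm radius, 26 mm high, on the mat among the boards
- flux_bottle: Bystander, to be left alone: small clear bottle with a red cap, 19 mm radius, 75 mm high
There are look-alikes about, which are no part of the job. What is shaped like the scanner but purple or turquoise is not meant.

How it is judged:
On the way, in this order (a step that is already met when the one before it is completed fails the run):
1. every board lies flat on the bed between the fence and the jaw, its short ends towards them, and is let go (x of board1 in the frame of fixture between -0.112 and 0.112 m and y of board1 in the frame of fixture between -0.012 and 0.0375 m and z of board1 in the frame of fixture between 0.082 and 0.0885 m and angle between each of board1, board2, board3, board4's own z axis and vertical below 0.06 rad and angle between the y axis of each of board1, board2, board3, board4 and the y axis of fixture, either way round below 0.3 rad and contact force between each of board1, board2, board3, board4 and the fingers below 0.2 N and x of board2 in the frame of fixture between -0.112 and 0.112 m and y of board2 in the frame of fixture between -0.012 and 0.0375 m and z of board2 in the frame of fixture between 0.082 and 0.0885 m and x of board3 in the frame of fixture between -0.112 and 0.112 m and y of board3 in the frame of fixture between -0.012 and 0.0375 m and z of board3 in the frame of fixture between 0.082 and 0.0885 m and x of board4 in the frame of fixture between -0.112 and 0.112 m and y of board4 in the frame of fixture between -0.012 and 0.0375 m and z of board4 in the frame of fixture between 0.082 and 0.0885 m), for 0.3 s.
2. the jaw's pointer is at the red line (within 1.8 mm) and every board is held square against the fence (x of board1 in the frame of fixture between -0.112 and 0.112 m and y of board1 in the frame of fixture between 0.0305 and 0.0375 m and z of board1 in the frame of fixture between 0.082 and 0.0885 m and angle between each of board1, board2, board3, board4's own z axis and vertical below 0.06 rad and angle between the y axis of each of board1, board2, board3, board4 and the y axis of fixture, either way round below 0.06 rad and contact force between each of board1, board2, board3, board4 and the fingers below 0.2 N and x of board2 in the frame of fixture between -0.112 and 0.112 m and y of board2 in the frame of fixture between 0.0305 and 0.0375 m and z of board2 in the frame of fixture between 0.082 and 0.0885 m and x of board3 in the frame of fixture between -0.112 and 0.112 m and y of board3 in the frame of fixture between 0.0305 and 0.0375 m and z of board3 in the frame of fixture between 0.082 and 0.0885 m and x of board4 in the frame of fixture between -0.112 and 0.112 m and y of board4 in the frame of fixture between 0.0305 and 0.0375 m and z of board4 in the frame of fixture between 0.082 and 0.0885 m and y of pointer in the frame of red_mark between -0.0018 and 0.0018 m), for 0.3 s.
3. the scanner, lifted off its puck, is held still (below 3 cm/s) with its beam on the barcode (within 14 mm), 8 to 22 cm away and within 35 degrees of the card's normal, for 0.8 s (x of barcode in the frame of scan_window between 0.08 and 0.22 m and y of barcode in the frame of scan_window between -0.014 and 0.014 m and z of barcode in the frame of scan_window between -0.014 and 0.014 m and angle between the x axis of scan_window and the z axis of barcode, either way round below 0.62 rad and height (world z) of scanner above 0.02 m and linear speed of scanner below 0.03 m/s), for 0.8 s.
At the end, for the whole second after the job is handed in: Pointer within 1.8 mm of the red line; every board flat on the bed, its centre within 4 mm of the clamped place across the bed and within 0.06 rad of square; scanner upright and at rest on its puck, centred within 16 mm; everything let go (all of step 2 and horizontal distance between scanner and puck below 0.016 m and z of scanner in the frame of puck between 0.006 and 0.0105 m and angle between scanner's own z axis and vertical below 0.06 rad and linear speed of each of scanner, board1, board2, board3, board4 below 0.02 m/s and contact force between scanner and the fingers below 0.2 N); the robot touches nothing.
It fails at once if a bystander is shifted by more than 4 cm (distance of any of screwdriver, solder_spool, wick_reel, screw_cup, flux_bottle from where it was at the start of the episode above 0.04 m).
It fails at once if the scanner is tipped over or dropped on its side (angle between scanner's own z axis and vertical above 0.9 rad).
Of board1, board2, board3, board4 only 2 to 4 are there at a start; the rules pass over those that are not, and their reading is None.
At some moment in a run one of board1, board2, board3, board4 may be knocked a few centimetres aside while the robot is not near it.
It also fails if it takes over 210 s, if anything falls off the work surface, if the arm or the gripper's body presses on something with over 40 N, if the wrist force passes 120 N, or if a joint passes its speed limit or range.

## Working session

There is one attempt and no reset: what is moved stays moved. The work goes in short steps, Python scripts to look and compute and a tool call to move; the robot and the scene stay as the last step left them, time stands still between calls to the robot, and variables do not carry over. Pictures are saved under pics/ and viewed, at most 19 in all, crops included, and the job is handed in when it is done.

Besides the shell and the picture viewer there is one more tool, called after ">>>" as name(argument=value, ...) on one line, values as JSON. carry_out: Moves the arm, as the interface text tells. Its arguments: {"type":"object","properties":{"commands":{"type":"array"},"newtons":{"type":"number"}},"required":["commands"]}

```bash
mkdir -p pics; cat > h.py <<'E'
import numpy as np, cv2, json
from cell import robot
from scipy.spatial.transform import Rotation as R
def rot(r):
    r=np.array(r); return R.from_euler('xyz',r).as_matrix() if r.size==3 else r.reshape(3,3)
def snap(name,save=None):
    s=robot.observe(); c=robot.read_camera(name)
    if name=='wrist':
        T=np.eye(4); T[:3,:3]=rot(s['tool_rot']); T[:3,3]=s['tool_pos']
        c['M']=T@np.array(c['T_tool_cam'])      # cam->world
    else: c['M']=np.linalg.inv(np.array(c['view']))
    if save: cv2.imwrite('pics/'+save+'.png',c['pixels'][:,:,::-1])
    return c
def ray(c,px):
    K=np.array([[c['fx'],0,c['cx']],[0,c['fy'],c['cy']],[0,0,1.]])
    u=cv2.undistortPoints(np.array([[px]],float),K,np.array([c['k1'],0,0,0.]))[0,0]
    d=c['M'][:3,:3]@np.array([u[0],-u[1],-1]); return c['M'][:3,3],d
def at(c,px,z):
    o,d=ray(c,px); return o+d*(z-o[2])/d[2]
def proj(c,p):
    q=np.linalg.inv(c['M'])@np.append(p,1); a,b=q[0]/-q[2],-q[1]/-q[2]; k=1+c['k1']*(a*a+b*b)
    return np.array([c['cx']+c['fx']*a*k,c['cy']+c['fy']*b*k])
def tri(rays):
    A=sum(np.eye(3)-np.outer(d,d)/(d@d) for o,d in rays); b=sum((np.eye(3)-np.outer(d,d)/(d@d))@o for o,d in rays)
    return np.linalg.solve(A,b)
E
python3 - <<'E'
from h import *
np.set_printoptions(precision=3,suppress=True)
s=robot.observe(); print(s)
names=['fixture','crank_grip','pointer','red_mark','mat','board1','puck','scanner','scan_window','jobcard','barcode','screwdriver','solder_spool','wick_reel','screw_cup','flux_bottle']
for n in ['scene','top']:
    c=snap(n,n+'0'); print(n,c['M'][:3,3],c['fx'],c['k1'])
    for m in names:
        print(m,[(np.round(r['at']).astype(int).tolist(),round(r['p'],2)) for r in robot.tip_of(c,m) if r['p']>.2][:6])
E
```

```text
{'time': 0.0, 'qpos': array([ 1.067,  0.343,  1.525, -0.   ,  1.275, -0.146]), 'qvel': array([ 0.001, -0.001, -0.   , -0.001,  0.   ,  0.001]), 'joint_efforts': array([  0.   , -43.125, -24.421,   0.072,   0.056,  -0.   ]), 'tool_pos': array([0.184, 0.491, 0.243]), 'tool_rot': array([-3.14 , -0.   ,  2.784]), 'contact_force': array([-0.441, -0.414, -0.028]), 'torque': array([ 0.013, -0.016,  0.007]), 'grip_force': 0.0, 'opening': 0.09219214498478888}
scene [ 1.582 -0.181  1.495] 585.4846329897116 -0.1275422914101186
fixture [([357, 258], 0.88), ([238, 280], 0.39)]
crank_grip [([306, 237], 0.46), ([239, 280], 0.4)]
pointer [([338, 275], 0.96)]
red_mark [([350, 277], 0.87)]
mat [([450, 234], 0.95), ([475, 252], 0.37)]
board1 [([436, 249], 0.97), ([472, 249], 0.92), ([424, 216], 0.83), ([458, 215], 0.75)]
puck [([311, 315], 0.6), ([260, 237], 0.56)]
scanner [([256, 235], 0.92), ([274, 199], 0.92), ([165, 252], 0.89), ([310, 315], 0.61), ([243, 271], 0.32)]
scan_window [([249, 224], 0.74), ([260, 180], 0.71), ([168, 236], 0.61), ([256, 235], 0.41)]
jobcard [([237, 280], 0.87)]
barcode [(
[... 345 characters left out ...]
 ([399, 288], 0.53), ([115, 302], 0.32)]
pointer [([306, 188], 0.92), ([292, 183], 0.37)]
red_mark [([290, 184], 0.89), ([305, 186], 0.4)]
mat [([142, 269], 0.93), ([399, 286], 0.55)]
board1 [([116, 239], 0.97), ([115, 301], 0.69), ([170, 244], 0.65), ([170, 304], 0.56)]
puck []
scanner [([400, 287], 0.93), ([377, 348], 0.9), ([530, 269], 0.65)]
scan_window [([529, 272], 0.66), ([396, 362], 0.65), ([419, 271], 0.64)]
jobcard [([422, 217], 0.93)]
barcode [([426, 218], 0.81), ([171, 178], 0.61)]
screwdriver [([357, 282], 0.87), ([289, 180], 0.41)]
solder_spool [([341, 155], 0.85)]
wick_reel [([474, 265], 0.85)]
screw_cup [([143, 269], 0.63), ([338, 157], 0.45)]
flux_bottle [([171, 176], 0.67)]
```

View pics/top0.png

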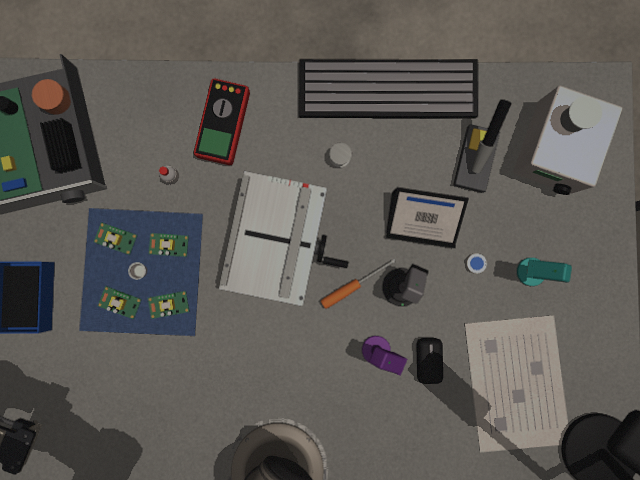

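View pics/scene0.png

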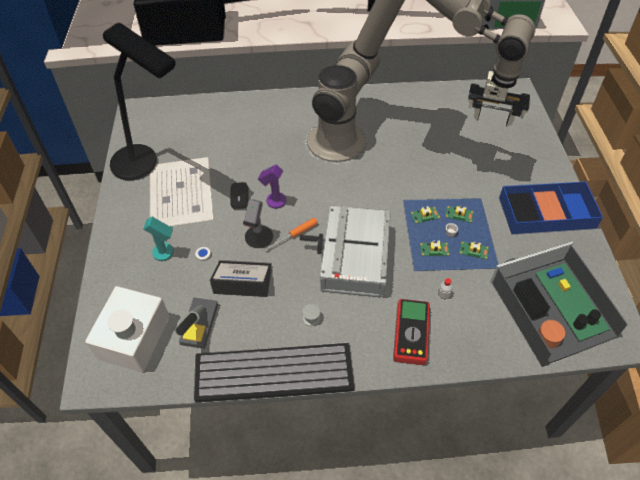

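The top view shows four boards at about (116,238), (168,244), (119,302) and (168,304), the cup at (137,270), and the fixture at (275,237) with its wheel and crank at (335,255).

Scanner candidates:
- grey/black scanner on the black puck at (405,285): the one I want
- purple look-alike at (382,352)
- turquoise look-alike at (545,271)
- lamp base and mouse: not relevant

The close crop will check this choice.

```bash
python3 - <<'E'
from h import *
np.set_printoptions(precision=3,suppress=True)
im=cv2.imread('pics/top0.png')
cv2.imwrite('pics/cfix.png',cv2.resize(im[160:320,205:365],None,fx=3.7,fy=3.7,interpolation=cv2.INTER_CUBIC))
cv2.imwrite('pics/cscan.png',cv2.resize(im[170:330,340:500],None,fx=3.7,fy=3.7,interpolation=cv2.INTER_CUBIC))
t=snap('top'); s=snap('scene')
for n,a,b,z in [('fix',(277,239),(357,258),0),('pointer',(306,188),(338,275),.1),('red',(290,184),(350,277),.085),('scanner',(400,287),(256,235),.0),('win',(419,271),(249,224),.1),('barcode',(426,218),(240,271),.045),('jobcard',(422,217),(237,280),0),('mat',(142,269),(450,234),0),('crank',(341,263),(306,237),.08),('b1',(116,239),(424,216),.003),('b2',(170,244),(458,215),.003),('b3',(115,301),(472,249),.0),('b4',(170,304),(436,249),0),('sd',(357,282),(293,236),0),('cup',(143,269),(448,232),0)]:
    print(n,at(t,a,z),at(s,b,z),tri([ray(t,a),ray(s,b)]))
E
```

```text
fix [0.536 0.006 0.   ] [ 0.533  0.016 -0.   ] [0.536 0.01  0.004]
pointer [ 0.644 -0.064  0.1  ] [ 0.658 -0.059  0.1  ] [ 0.647 -0.061  0.083]
red [ 0.655 -0.028  0.085] [ 0.658 -0.023  0.085] [ 0.656 -0.025  0.081]
scanner [ 0.423 -0.289  0.   ] [ 0.416 -0.298 -0.   ] [ 0.422 -0.293  0.006]
win [ 0.461 -0.314  0.1  ] [ 0.45  -0.311  0.1  ] [ 0.461 -0.311  0.114]
barcode [ 0.584 -0.342  0.045] [ 0.584 -0.345  0.045] [ 0.584 -0.344  0.044]
jobcard [ 0.591 -0.342  0.   ] [ 0.585 -0.359  0.   ] [ 0.59  -0.35   0.003]
mat [0.463 0.325 0.   ] [0.464 0.329 0.   ] [ 0.463  0.328 -0.002]
crank [ 0.478 -0.144  0.08 ] [ 0.499 -0.14   0.08 ] [ 0.478 -0.142  0.054]
b1 [0.534 0.387 0.003] [0.385 0.257 0.003] [0.525 0.255 0.202]
b2 [0.522 0.26  0.003] [0.389 0.372 0.003] [0.52  0.265 0.161]
b3 [0.387 0.386 0.   ] [0.529 0.387 0.   ] [ 0.375  0.469 -0.22 ]
b4 [0.38  0.257 0.   ] [0.52  0.271 0.   ] [ 0.367  0.326 -0.216]
sd [ 0.434 -0.186  0.   ] [ 0.43  -0.179  0.   ] [ 0.434 -0.183  0.006]
cup [0.463 0.323 0.   ] [0.455 0.324 0.   ] [0.463 0.32  0.01 ]
```

View pics/cfix.png

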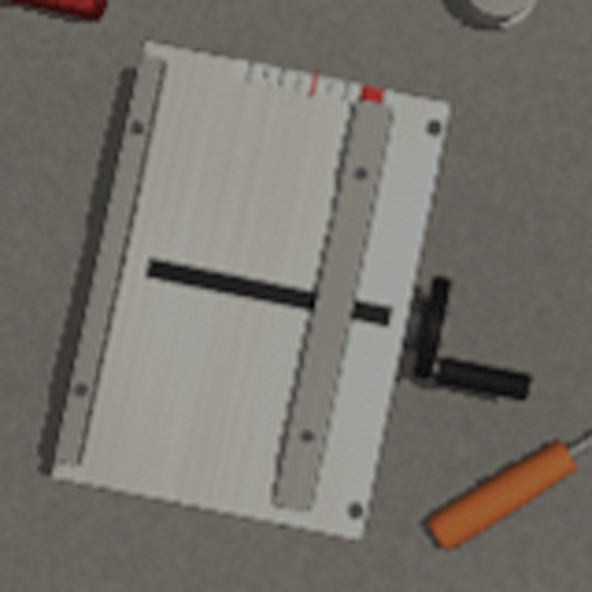

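View pics/cscan.png

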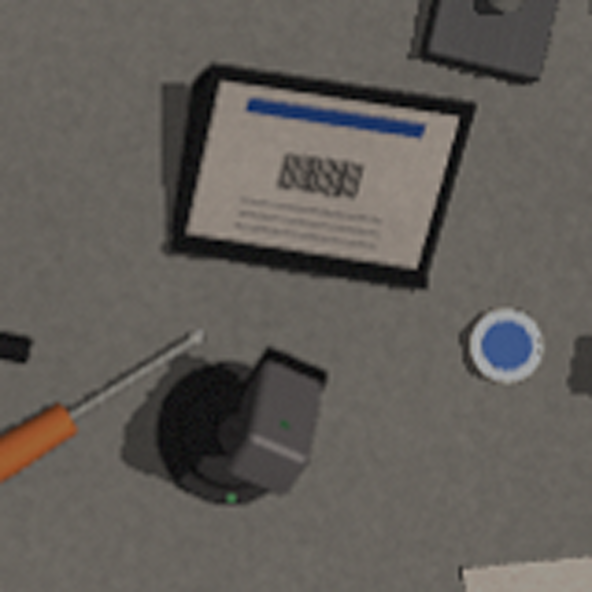

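The crop confirms the scanner choice: it is the grey one on the black puck, with its foot near (400,287) and its head towards (420,280). The handle points to the fixture's -x, about 270 degrees, so the jaw starts about 4.5 mm closed. Next I go over the mat and take a closer look.

>>> carry_out(commands=[[[-0.04,-0.008,-0.01],0,0.7],[[-0.04,-0.008,-0.01],0,0.7],[[-0.04,-0.008,-0.01],0,0.7],[[-0.04,-0.008,-0.01],0,0.7],[[-0.04,-0.008,-0.01],0,0.7],[[-0.04,-0.008,-0.01],0,0.7],[[-0.04,-0.008,-0.01],0,0.7],[[-0.04,-0.008,-0.01],0,0.7],[[0,0,0],-0.15,0.7],[[0,0,0],-0.15,0.7],[[0,0,0],0,0.7],[[0,0,0],0,0.7]], newtons=20)

```text
time: 3.3
tool_pos: [0.4611, 0.3198, 0.3237]
tool_rot: [3.141, 0.0, 3.081]
contact_force: [-0.1, -0.1, 0.3]
opening: 0.0646
grip_force: 0.0
```

```bash
cat >> h.py <<'E'
def fixpose(t):
    pts=np.array([[148,42],[448,102],[362,538],[52,475]])/3.7+[205,160]
    return [at(t,p,.085) for p in pts]
E
python3 - <<'E'
from h import *
np.set_printoptions(precision=3,suppress=True)
w=snap('wrist','w1'); print(w['T_tool_cam'],w['M'][:3,3],w['fx'])
s=robot.observe(); print(s['tool_pos'],s['tool_rot'],s['qpos'])
for r in robot.tip_of(w,'board1'): print(r, at(w,r['at'],.003))
for r in robot.find_in(w,'board1'): print(r, at(w,r['at'],.02))
t=snap('top'); P=fixpose(t); print(P, sum(P)/4, [np.linalg.norm(P[i]-P[i-1]) for i in range(4)])
for i,j in((0,3),(1,2)): d=P[i]-P[j]; print(np.arctan2(d[1],d[0]))
for i,j in((0,1),(3,2)): d=P[i]-P[j]; print(np.arctan2(-d[0],d[1]))
E
```

```text
[[-0.     0.961  0.278  0.075]
 [ 1.     0.001 -0.001 -0.   ]
 [-0.002  0.278 -0.961 -0.141]
 [ 0.     0.     0.     1.   ]] [0.386 0.324 0.465] 400.28615551604753
[0.461 0.32  0.324] [3.141 0.    3.082] [ 0.47   0.364  1.272  0.     1.506 -1.041]
{'at': [362.7, 125.2], 'p': 0.95} [0.385 0.373 0.003]
{'at': [261.8, 128.0], 'p': 0.91} [0.381 0.261 0.003]
{'at': [276.0, 250.3], 'p': 0.75} [0.523 0.264 0.003]
{'at': [379.9, 254.5], 'p': 0.73} [0.536 0.389 0.003]
{'at': [274.4, 249.5], 'p': 0.87} [0.517 0.265 0.02 ]
{'at': [363.9, 123.3], 'p': 0.84} [0.383 0.373 0.02 ]
{'at': [263.5, 127.8], 'p': 0.83} [0.381 0.265 0.02 ]
{'at': [378.4, 254.3], 'p': 0.7} [0.531 0.385 0.02 ]
[array([0.683, 0.073, 0.085]), array([ 0.647, -0.109,  0.085]), array([ 0.383, -0.059,  0.085]), array([0.42 , 0.127, 0.085])] [0.533 0.008 0.085] [np.float64(0.2681556346277439), np.float64(0.18610401519066305), np.float64(0.2687751807630601), np.float64(0.18976259224830172)]
-0.20318660276830366
-0.18955348789017148
-0.19242374927768266
-0.19576461568087042
```

View pics/w1.png

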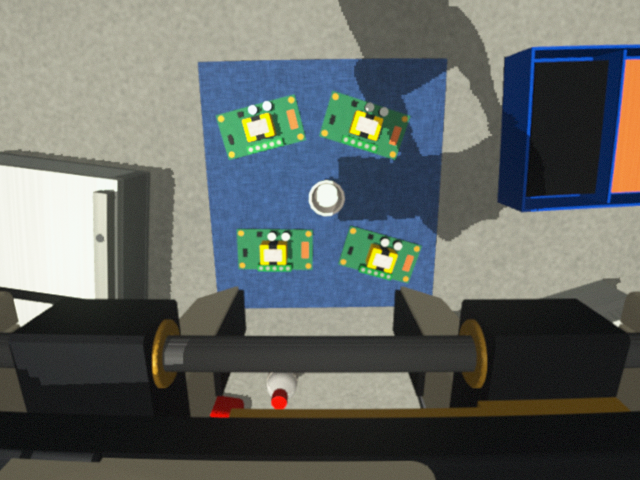

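The wrist view shows the boards at (261,127), (364,125), (275,250) and (380,255), with the cup at (327,198). The network's positions agree. Next I fit each outline to get its yaw.

```bash
cat >> h.py <<'E'
def boards(w,zb=.003,lo=600):
    """[(centre xy, yaw of long axis tool-yaw), size] by outline of green pixels on the plane zb+1.5mm"""
    p=w['pixels'].astype(int); m=((p[:,:,1]>p[:,:,2]+12)&(p[:,:,1]>p[:,:,0]+8)).astype(np.uint8)
    m[295:]=0
    m=cv2.morphologyEx(m,cv2.MORPH_CLOSE,np.ones((9,9),np.uint8)); m=cv2.morphologyEx(m,cv2.MORPH_OPEN,np.ones((7,7),np.uint8))
    out=[]
    for c in cv2.findContours(m,cv2.RETR_EXTERNAL,cv2.CHAIN_APPROX_NONE)[0]:
        if cv2.contourArea(c)<lo: continue
        q=np.array([at(w,x,zb+.003)[:2] for x in c[:,0].astype(float)])
        (cx,cy),(a,b),th=cv2.minAreaRect((q*1000).astype(np.float32))
        th=np.radians(th)+(np.pi/2 if b>a else 0)      # long axis direction
        yaw=(th+np.pi/2)%np.pi                          # tool yaw with tool y along it
        if yaw<np.pi/2: yaw+=np.pi
        out.append((np.array([cx,cy])/1000,yaw,sorted([a,b])))
    return out
def plan(x,y,z,yaw,src=None):
    s=robot.observe(); p=np.array(s['tool_pos']); w=s['tool_rot'][2]
    dw=(yaw-w+np.pi)%(2*np.pi)-np.pi
    d=np.array([x,y,z])-p; 
    sh=lambda a:np.array([np.cos(a)*d[0]+np.sin(a)*d[1],np.sin(a)*d[0]-np.cos(a)*d[1],-d[2]])
    print('turn',round(-dw,4),'then shift',sh(yaw).round(4),'| shift first',sh(w).round(4))
E
python3 - <<'E'
from h import *
np.set_printoptions(precision=4,suppress=True)
w=snap('wrist')
for b in boards(w): print(*b)
E
```

```text
[0.5226 0.263 ] 3.0814952277988468 [52.64556884765625, 90.12423706054688]
[0.5369 0.3879] 2.804146041868888 [52.76305389404297, 89.7724380493164]
[0.38   0.2605] 3.3236579637478654 [50.1087532043457, 90.17900848388672]
[0.3852 0.3748] 2.7826962766591175 [49.93959045410156, 90.22537994384766]
```

>>> carry_out(commands=[[[-0.022,-0.018,0.05],0,0.55],[[-0.022,-0.018,0.05],0,0.55],[[-0.021,-0.017,0.05],0,0.55],[[0,0,0.01],0,0.55],[[0,0,0],0,0.55]])

```text
time: 4.18
tool_pos: [0.5228, 0.2635, 0.164]
tool_rot: [3.141, -0.0, 3.083]
contact_force: [0.3, -0.2, 1.2]
opening: 0.0505
grip_force: 0.0
```

```bash
python3 - <<'E'
from h import *
np.set_printoptions(precision=4,suppress=True)
w=snap('wrist','w2')
for b in boards(w): print(*b); plan(*b[0],.031,b[1])
for r in robot.tip_of(w,'board1'): print(r, at(w,r['at'],.003))
E
```

```text
[0.53  0.417] 2.798303599069473 [19.636367797851562, 39.81211471557617]
turn 0.2859 then shift [0.0451 0.1463 0.1342] | shift first [0.002  0.1531 0.1342]
[0.5224 0.2627] 3.0711203511402254 [52.317359924316406, 89.72783660888672]
turn 0.0131 then shift [ 0.0007 -0.0014  0.1342] | shift first [ 0.0007 -0.0014  0.1342]
[0.5366 0.3878] 2.799145024815883 [51.283935546875, 90.67100524902344]
turn 0.285 then shift [0.029  0.1211 0.1342] | shift first [-0.0062  0.1244  0.1342]
[0.3842 0.3745] 2.789527284855171 [52.41663360595703, 90.46124267578125]
turn 0.2947 then shift [0.1686 0.0558 0.1342] | shift first [0.1451 0.1023 0.1342]
[0.379  0.2598] 3.3229242628675486 [52.76020812988281, 90.01240539550781]
turn -0.2387 then shift [0.1426 0.0219 0.1342] | shift first [ 0.1438 -0.0124  0.1342]
{'at': [321.2, 230.9], 'p': 0.9} [0.5242 0.2652 0.003 ]
{'at': [477.3, 237.0], 'p': 0.88} [0.5363 0.3878 0.003 ]
{'at': [304.6, 26.4], 'p': 0.69} [0.3784 0.2621 0.003 ]
{'at': [467.2, 28.1], 'p': 0.63} [0.3849 0.3748 0.003 ]
```

View pics/w2.png

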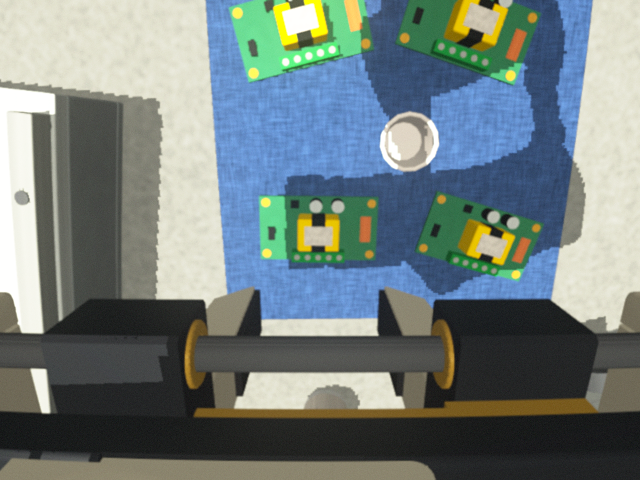

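The view shows the target board at (318,228) with a clear transformer, so I descend, grip and lift.

>>> carry_out(commands=[[[0.0005,-0.001,0.045],0.01,0.55],[[0,0,0.045],0,0.55],[[0,0,0.03],0,0.55],[[0,0,0.014],0,0.55],[[0,0,0],0,0.55],[[0,0,0],0,0.2],[[0,0,0],0,0.2],[[0,0,0],0,0.2],[[0,0,0],0,0.2],[[0,0,-0.02],0,0.2],[[0,0,-0.05],0,0.2],[[0,0,-0.06],0,0.2]])

```text
time: 5.78
tool_pos: [0.5216, 0.2617, 0.16]
tool_rot: [-3.14, -0.003, 3.074]
contact_force: [0.9, 0.3, -0.8]
opening: 0.0298
grip_force: 20.0
```

```bash
python3 - <<'E'
from h import *
np.set_printoptions(precision=4,suppress=True)
yf=-.195; c=np.array([.534,.009]); ex=np.array([np.cos(yf),np.sin(yf)]); ey=np.array([-np.sin(yf),np.cos(yf)])
for x in (-90,-30,30,90):
  print(x, c+ex*x/1000+ey*.014)
plan(*(c+ex*.09+ey*.014),.22,np.pi+yf)
E
```

```text
-90 [0.4484 0.0402]
-30 [0.5073 0.0285]
30 [0.5661 0.0169]
90 [0.625  0.0053]
turn 0.1271 then shift [-0.1511 -0.2315 -0.06  ] | shift first [-0.1205 -0.2488 -0.06  ]
```

>>> carry_out(commands=[[[0,0,-0.03],0.127,0.2],[[-0.03,-0.046,-0.03],0,0.2],[[-0.03,-0.046,0],0,0.2],[[-0.03,-0.046,0],0,0.2],[[-0.03,-0.046,0],0,0.2],[[-0.03,-0.046,0],0,0.2],[[0,0,0],0,0.2],[[0,0,0],0,0.2]])

```text
time: 6.78
tool_pos: [0.6246, 0.0076, 0.2193]
tool_rot: [3.141, -0.001, 2.946]
contact_force: [-0.3, -0.0, -1.4]
opening: 0.03
grip_force: 20.0
```

```bash
python3 - <<'E'
from h import *
np.set_printoptions(precision=4,suppress=True)
w=snap('wrist','w3'); s=robot.observe(); print(s['tool_pos'],s['tool_rot'],s['opening'],s['grip_force'])
for m in ['fixture','red_mark','pointer','crank_grip']:
  for r in robot.tip_of(w,m): print(m,r, at(w,r['at'],{'fixture':0,'red_mark':.085,'pointer':.09,'crank_grip':.06}[m]))
yf=-.195; c=np.array([.534,.009]); ex=np.array([np.cos(yf),np.sin(yf)]); ey=np.array([-np.sin(yf),np.cos(yf)])
im=w['pixels'][:,:,::-1].copy()
for x,y,z in [(-124,79,101),(124,79,101),(135,-95,85),(-135,-95,85),(-135,95,85),(135,79,85),(-135,79,85),(135,-11,85)]:
  p=proj(w,np.append(c+ex*x/1000+ey*y/1000,z/1000)); print(x,y,p); cv2.drawMarker(im,tuple(int(round(v)) for v in p),(0,0,255),cv2.MARKER_CROSS,12,1)
cv2.imwrite('pics/w3b.png',im)
E
```

```text
[0.6246 0.0084 0.2195] [ 3.1411 -0.0009  2.9473] 0.030079597705767944 19.99947488307953
fixture {'at': [299.0, 110.1], 'p': 0.66} [0.5318 0.0087 0.    ]
crank_grip {'at': [82.3, 77.9], 'p': 0.6} [ 0.4812 -0.1367  0.06  ]
crank_grip {'at': [51.1, 41.6], 'p': 0.47} [ 0.4527 -0.1513  0.06  ]
-124 79 [ 430.8611 -121.6846]
124 79 [408.6195 292.2406]
135 -95 [170.8343 297.6574]
-135 -95 [ 132.6909 -122.6552]
-135 95 [ 451.1214 -125.3905]
135 79 [403.0647 297.5445]
-135 79 [ 424.5061 -126.3937]
135 -11 [282.5162 297.8568]
```

View pics/w3b.png

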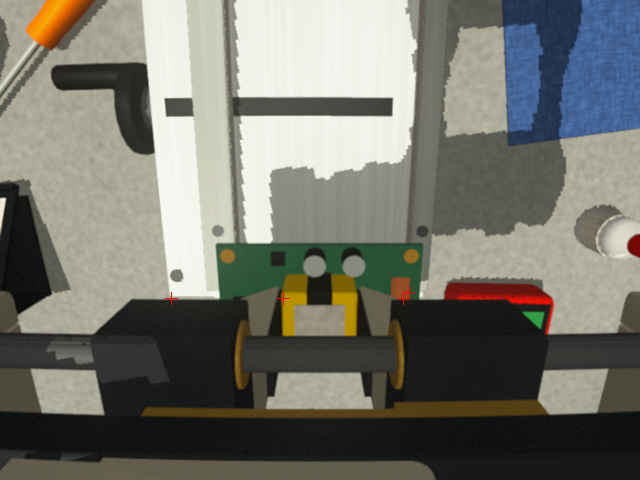

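```bash
python3 - <<'E'
from h import *
np.set_printoptions(precision=4,suppress=True)
w=snap('wrist')
yf=-.195; c=np.array([.534,.009]); ex=np.array([np.cos(yf),np.sin(yf)]); ey=np.array([-np.sin(yf),np.cos(yf)])
F=lambda p:(round((p[:2]-c)@ex*1000,1),round((p[:2]-c)@ey*1000,1))
for px,z in [((165,106),.085),((392,106),.085),((275,106),.085),((145,30),.085),((168,270),.085),((412,100),.085),((208,180),.101),((230,180),.101),((415,180),.101),((435,180),.101)]: print(px,z,F(at(w,px,z)))
g=cv2.cvtColor(w['pixels'],cv2.COLOR_RGB2GRAY)
print(g[130,130:460].tolist())
p=w['pixels'];b=[(round(float(x[0][0]),4),)for x in []]
for b in boards(w,zb=.19): print(*b)
E
```

```text
(165, 106) 0.085 (np.float64(-1.2), np.float64(-84.6))
(392, 106) 0.085 (np.float64(-0.9), np.float64(65.2))
(275, 106) 0.085 (np.float64(-0.7), np.float64(-11.7))
(145, 30) 0.085 (np.float64(-48.0), np.float64(-93.6))
(168, 270) 0.085 (np.float64(113.6), np.float64(-93.9))
(412, 100) 0.085 (np.float64(-4.8), np.float64(78.2))
(208, 180) 0.101 (np.float64(45.8), np.float64(-54.8))
(230, 180) 0.101 (np.float64(45.9), np.float64(-40.5))
(415, 180) 0.101 (np.float64(45.7), np.float64(79.5))
(435, 180) 0.101 (np.float64(45.6), np.float64(92.6))
[41, 47, 49, 46, 42, 37, 42, 39, 40, 38, 39, 44, 40, 42, 41, 44, 43, 46, 46, 47, 46, 119, 226, 246, 245, 244, 243, 242, 242, 241, 242, 242, 243, 243, 245, 245, 242, 241, 243, 243, 245, 245, 246, 245, 244, 243, 243, 243, 243, 242, 243, 242, 243, 243, 243, 242, 242, 243, 242, 242, 243, 243, 237, 210, 195, 199, 202, 201, 201, 203, 201, 197, 200, 203, 199, 201, 202, 203, 202, 205, 202, 205, 205, 204, 205, 204, 202, 200, 208, 205, 207, 206, 207, 202, 200, 197, 171, 133, 126, 111, 96, 96, 112, 136, 144, 142, 139, 139, 149, 201, 240, 242, 241, 240, 242, 
[... 513 characters left out ...]
, 241, 240, 239, 242, 241, 241, 241, 240, 241, 241, 240, 241, 242, 242, 243, 243, 243, 243, 243, 243, 241, 243, 240, 240, 240, 240, 238, 239, 239, 242, 242, 242, 243, 241, 239, 240, 240, 240, 239, 238, 237, 238, 238, 240, 243, 241, 243, 241, 239, 239, 238, 238, 238, 237, 237, 238, 239, 240, 242, 240, 238, 237, 222, 140, 93, 91, 95, 99, 107, 109, 113, 115, 115, 113, 116, 115, 117, 119, 118, 115, 117, 116, 119, 113, 116, 112, 115, 115, 114, 108, 97, 88, 92, 94, 94, 93, 95, 109, 156, 173, 173, 174, 174, 178, 180, 179, 177, 176, 174, 171, 165, 163]
[ 0.6052 -0.0134] 2.947508797037816 [24.100135803222656, 40.85548400878906]
[0.6156 0.0407] 2.9278454802872704 [24.16672134399414, 32.13239669799805]
```

The fixture fit is within about 1 mm, and the jaw face is at y≈-43 mm. The TCP is already over slot x=+90, y=+18, so I place the board and go on to the next one.

>>> carry_out(commands=[[[0,0,0.05],0,0.2],[[0,0,0.04],0,0.2],[[0,0,0.012],0,0.2],[[0,0,0.005],0,0.2],[[0,0,0],0,0.2],[[0,0,0],0,0.55],[[0,0,0],0,0.55],[[0,0,-0.03],0,0.55],[[0,0,-0.06],0,0.55],[[0.02,0.0443,0],0.147,0.55],[[0.013,0.046,0],0,0.55],[[0.013,0.046,0],0,0.55],[[0.013,0.046,0],0,0.55],[[0.013,0.046,0],0,0.55],[[0.013,0.046,0],0,0.55],[[0.013,0.046,0],0,0.55],[[0.013,0.046,0.03],0,0.55],[[0,0,0],0,0.55]])

```text
time: 9.32
tool_pos: [0.6339, 0.3919, 0.1687]
tool_rot: [-3.138, -0.004, 2.804]
contact_force: [-0.4, -1.2, -0.6]
opening: 0.0506
grip_force: 0.0
```

```bash
python3 - <<'E'
from h import *
np.set_printoptions(precision=4,suppress=True)
w=snap('wrist')
for b in boards(w,lo=1500): print(*b); plan(*b[0],.030,b[1])
t=snap('top','t2')
for r in robot.tip_of(t,'board1'): print(r, at(t,r['at'],.088))
E
```

```text
[0.7023 0.5993] 4.589388089120235 [79.50221252441406, 135.66456604003906]
turn -1.787 then shift [-0.216  -0.0411  0.1407] | shift first [0.0062 0.2197 0.1407]
[0.5358 0.3883] 2.7980387476990645 [49.56675720214844, 90.3227310180664]
turn 0.0043 then shift [ 0.0929 -0.0351  0.1407] | shift first [ 0.0931 -0.0347  0.1407]
{'at': [114.0, 238.5], 'p': 0.94} [0.5296 0.3601 0.088 ]
{'at': [117.3, 303.2], 'p': 0.69} [0.3872 0.3488 0.088 ]
{'at': [170.9, 304.0], 'p': 0.58} [0.3856 0.232  0.088 ]
{'at': [273.8, 197.8], 'p': 0.56} [0.6229 0.0078 0.088 ]
```

>>> carry_out(commands=[[[0.047,-0.018,0.02],0,0.55],[[0.046,-0.017,0.04],0,0.55],[[0,0,0.045],0,0.55],[[0,0,0.025],0,0.55],[[0,0,0.0105],0,0.55],[[0,0,0],0,0.55],[[0,0,0],0,0.2],[[0,0,0],0,0.2],[[0,0,0],0,0.2],[[0,0,0],0,0.2],[[0,0,-0.02],0,0.2],[[0,0,-0.055],0,0.2],[[0,0,-0.06],0,0.2],[[0,0,-0.05],0,0.2],[[0,0,0],0,0.2]])

```text
time: 11.35
tool_pos: [0.5391, 0.388, 0.2241]
tool_rot: [3.133, 0.007, 2.8]
contact_force: [-0.3, 0.1, -1.9]
opening: 0.0299
grip_force: 20.0
```

```bash
cat >> h.py <<'E'
yf=-.195; c0=np.array([.533,.009]); ex=np.array([np.cos(yf),np.sin(yf)]); ey=np.array([-np.sin(yf),np.cos(yf)])
slot=lambda x,y=.018:c0+ex*x+ey*y
E
python3 - <<'E'
from h import *
plan(*slot(.03),.115,np.pi+yf)
E
```

```text
turn -0.1466 then shift [-0.0975 -0.355   0.1091] | shift first [-0.1483 -0.337   0.1091]
```

>>> carry_out(commands=[[[0,0,0],-0.1466,0.2],[[-0.0122,-0.0444,0],0,0.2],[[-0.0122,-0.0444,0],0,0.2],[[-0.0122,-0.0444,0],0,0.2],[[-0.0122,-0.0444,0],0,0.2],[[-0.0122,-0.0444,0],0,0.2],[[-0.0122,-0.0444,0],0,0.2],[[-0.0122,-0.0444,0],0,0.2],[[-0.0122,-0.0444,0.04],0,0.2],[[0,0,0],0,0.2],[[0,0,0],0,0.2],[[0,0,0],0,0.2]])

```text
time: 12.85
tool_pos: [0.5646, 0.0207, 0.1784]
tool_rot: [3.141, 0.001, 2.948]
contact_force: [0.1, 0.2, -1.6]
opening: 0.0298
grip_force: 20.0
```

```bash
python3 - <<'E'
from h import *
np.set_printoptions(precision=4,suppress=True)
s=robot.observe(); print(s['tool_pos'],s['tool_rot'])
plan(*slot(.03),.1125,np.pi+yf)
w=snap('wrist','w4'); t=snap('top')
F=lambda p:((p[:2]-c0)@ex*1000,(p[:2]-c0)@ey*1000)
for c,z in ((w,.088+.066),(t,.088)):
  for r in robot.tip_of(c,'board1'): print(r, at(c,r['at'],z),F(at(c,r['at'],z)))
for b in boards(w,zb=.155):print(*b)
E
```

```text
[0.5646 0.0207 0.1784] [3.1412 0.0011 2.9479]
turn 0.0013 then shift [-0.0013  0.0004  0.0659] | shift first [-0.0013  0.0004  0.0659]
{'at': [318.2, 287.9], 'p': 0.63} [0.5576 0.0214 0.154 ] (np.float64(21.75102917839669), np.float64(16.98614516743465))
{'at': [170.2, 304.4], 'p': 0.79} [0.3847 0.2335 0.088 ] (np.float64(-188.9593964007583), np.float64(191.5021144362316))
{'at': [113.6, 303.0], 'p': 0.65} [0.3876 0.3568 0.088 ] (np.float64(-210.00789518379653), np.float64(313.04943433952985))
[0.5423 0.0005] 2.949620683782249 [24.43395233154297, 38.64201736450195]
[0.5524 0.0527] 2.9471692439988306 [24.93453598022461, 27.723628997802734]
```

View pics/w4.png

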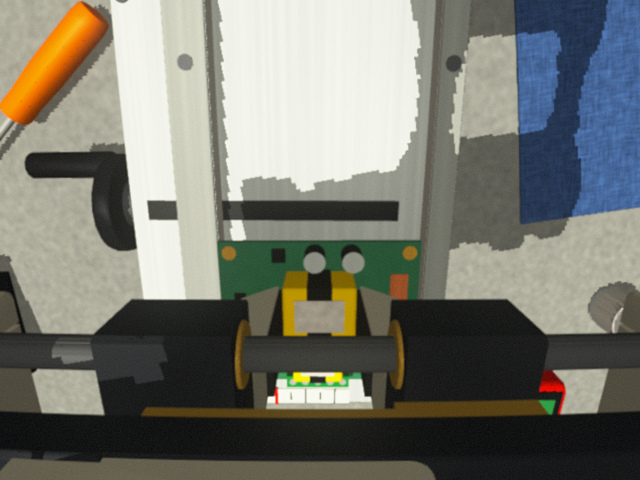

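The held board sits in the grip just as the first one did (edge row 241). I place it and go to the next.

>>> carry_out(commands=[[[-0.001,0,0.04],0,0.2],[[0,0,0.018],0,0.2],[[0,0,0.007],0,0.2],[[0,0,0.001],0,0.2],[[0,0,0],0,0.2],[[0,0,0],0,0.55],[[0,0,0],0,0.55],[[0,0,-0.03],0,0.55],[[0,0,-0.06],0,0.55],[[0,0,0],0,0.55],[[0,0,0],0,0.55]])

```text
time: 14.42
tool_pos: [0.5651, 0.0194, 0.2014]
tool_rot: [3.141, -0.0, 2.947]
contact_force: [0.3, 1.2, -1.2]
opening: 0.0505
grip_force: 0.0
```

```bash
python3 - <<'E'
from h import *
np.set_printoptions(precision=4,suppress=True)
t=snap('top'); F=lambda p:((p[:2]-c0)@ex*1000,(p[:2]-c0)@ey*1000)
for r in robot.tip_of(t,'board1'): print(r['at'],r['p'], at(t,r['at'],.003),F(at(t,r['at'],.088)))
plan(.379,.2598,.17,3.323)
E
```

```text
[168.5, 304.8] 0.69 [0.3785 0.2601 0.003 ] (np.float64(-190.54097313247277), np.float64(194.95759178893988))
[114.9, 301.6] 0.56 [0.3858 0.3855 0.003 ] (np.float64(-206.47941335557095), np.float64(310.97160475798165))
[268.9, 226.3] 0.48 [0.566  0.0252 0.003 ] (np.float64(23.461001583127143), np.float64(13.965958908827522))
turn -0.3765 then shift [0.1392 0.2699 0.0303] | shift first [0.2287 0.1998 0.0303]
```

>>> carry_out(commands=[[[0.0457,0.04,0],0,0.55],[[0.0457,0.04,0],0,0.55],[[0.0457,0.04,0.01],0,0.55],[[0.0457,0.04,0.01],0,0.55],[[0.0457,0.04,0.01],0,0.55],[[0,0,0],-0.188,0.55],[[0,0,0],-0.188,0.55],[[0,0,0],0,0.55],[[0,0,0],0,0.55]])

```text
time: 15.65
tool_pos: [0.3797, 0.2596, 0.1711]
tool_rot: [-3.141, -0.001, -2.966]
contact_force: [-0.8, -0.2, -0.4]
opening: 0.0505
grip_force: 0.0
```

```bash
python3 - <<'E'
from h import *
np.set_printoptions(precision=4,suppress=True)
w=snap('wrist')
for b in boards(w,lo=1500): print(*b); plan(*b[0],.030,b[1])
for r in robot.tip_of(w,'board1'): print(r['at'],r['p'], at(w,r['at'],.003))
E
```

```text
[0.3855 0.3739] 2.787700090031268 [50.76998519897461, 90.34793090820312]
turn 0.5302 then shift [0.0343 0.1092 0.1413] | shift first [-0.0256  0.1115  0.1413]
[0.3809 0.2599] 3.316885012463576 [51.9508171081543, 89.59268951416016]
turn 0.001 then shift [-0.0011  0.0001  0.1413] | shift first [-0.0011  0.0001  0.1413]
[453.9, 260.9] 0.92 [0.3883 0.3732 0.003 ]
[322.7, 229.2] 0.82 [0.3808 0.2626 0.003 ]
```

>>> carry_out(commands=[[[-0.001,0,0.045],0,0.55],[[0,0,0.05],0,0.55],[[0,0,0.03],0,0.55],[[0,0,0.016],0,0.55],[[0,0,0],0,0.55],[[0,0,0],0,0.2],[[0,0,0],0,0.2],[[0,0,0],0,0.2],[[0,0,0],0,0.2],[[0,0,-0.02],0,0.2],[[0,0,-0.055],0,0.2],[[0,0,-0.06],0,0.2],[[0,0,-0.05],0,0.2],[[0,0,0],0.188,0.2],[[0,0,0],0.182,0.2],[[0,0,0],0,0.2],[[0,0,0],0,0.2]])

```text
time: 17.88
tool_pos: [0.3807, 0.26, 0.2155]
tool_rot: [-3.141, -0.0, 2.955]
contact_force: [0.3, -0.2, -1.4]
opening: 0.0297
grip_force: 20.0
```

```bash
python3 - <<'E'
from h import *
plan(*slot(-.03),.165,np.pi+yf)
E
```

```text
turn 0.0088 then shift [-0.168  -0.1987  0.0505] | shift first [-0.1663 -0.2002  0.0505]
```

>>> carry_out(commands=[[[-0.0336,-0.0397,0],0.009,0.2],[[-0.0336,-0.0397,0],0,0.2],[[-0.0336,-0.0397,0],0,0.2],[[-0.0336,-0.0397,0],0,0.2],[[-0.0336,-0.0399,0],0,0.2],[[0,0,0.04],0,0.2],[[0,0,0.04],0,0.2],[[0,0,0.015],0,0.2],[[0,0,0.0075],0,0.2],[[0,0,0],0,0.2]])

```text
time: 19.12
tool_pos: [0.5075, 0.0325, 0.114]
tool_rot: [3.141, 0.002, 2.944]
contact_force: [-0.5, -1.0, -1.8]
opening: 0.0297
grip_force: 20.0
```

```bash
python3 - <<'E'
from h import *
plan(*slot(-.03),.1125,np.pi+yf)
E
```

```text
turn -0.0026 then shift [ 0.0005 -0.0001  0.0015] | shift first [ 0.0005 -0.0001  0.0015]
```

>>> carry_out(commands=[[[0,0,0.001],0,0.2],[[0,0,0],0,0.2],[[0,0,0],0,0.55],[[0,0,0],0,0.55],[[0,0,-0.03],0,0.55],[[0,0,-0.06],0,0.55],[[0,0,0],0.156,0.55],[[0.0332,0.0398,0],0,0.55],[[0.0332,0.0398,0],0,0.55],[[0.0332,0.0398,0],0,0.55],[[0.0332,0.0398,0],0,0.55],[[0.0332,0.0398,0.01],0,0.55],[[0.0332,0.0398,0.01],0,0.55],[[0.0332,0.0398,0.01],0,0.55],[[0,0,0],0,0.55],[[0,0,0],0,0.55]])

```text
time: 21.12
tool_pos: [0.3855, 0.3741, 0.1721]
tool_rot: [-3.141, 0.0, 2.788]
contact_force: [1.1, 0.2, -0.1]
opening: 0.0504
grip_force: 0.0
```

```bash
python3 - <<'E'
from h import *
np.set_printoptions(precision=4,suppress=True)
w=snap('wrist')
for b in boards(w,lo=1500): print(*b); plan(*b[0],.030,b[1])
for r in robot.tip_of(w,'board1'): print(r['at'],r['p'], at(w,r['at'],.003))
E
```

```text
[0.3863 0.3739] 2.7870765108620255 [52.040367126464844, 89.85599517822266]
turn -0.0007 then shift [-0.0003  0.0003  0.1423] | shift first [-0.0003  0.0003  0.1423]
[320.9, 224.4] 0.66 [0.3842 0.3761 0.003 ]
```

>>> carry_out(commands=[[[0,0,0.045],0,0.55],[[0,0,0.05],0,0.55],[[0,0,0.03],0,0.55],[[0,0,0.017],0,0.55],[[0,0,0],0,0.55],[[0,0,0],0,0.2],[[0,0,0],0,0.2],[[0,0,0],0,0.2],[[0,0,0],0,0.2],[[0,0,-0.02],0,0.2],[[0,0,-0.055],0,0.2],[[0,0,-0.06],0,0.2],[[0,0,-0.05],0,0.2],[[0,0,0],-0.158,0.2],[[0,0,0],0,0.2],[[0,0,0],0,0.2]])

```text
time: 23.22
tool_pos: [0.3851, 0.374, 0.2143]
tool_rot: [-3.14, -0.001, 2.942]
contact_force: [-0.1, 0.1, -1.4]
opening: 0.0299
grip_force: 20.0
```

```bash
python3 - <<'E'
from h import *
plan(*slot(-.09),.113,np.pi+yf)
E
```

```text
turn -0.0045 then shift [-0.1258 -0.3114  0.1013] | shift first [-0.1272 -0.3109  0.1013]
```

>>> carry_out(commands=[[[-0.021,-0.052,0],-0.0045,0.2],[[-0.021,-0.052,0],0,0.2],[[-0.021,-0.052,0],0,0.2],[[-0.021,-0.052,0],0,0.2],[[-0.021,-0.052,0],0,0.2],[[-0.021,-0.0515,0],0,0.2],[[0,0,0.04],0,0.2],[[0,0,0.04],0,0.2],[[0,0,0.014],0,0.2],[[0,0,0.006],0,0.2],[[0,0,0],0,0.2],[[0,0,0],0,0.2]])

```text
time: 24.72
tool_pos: [0.45, 0.0445, 0.1158]
tool_rot: [3.141, 0.001, 2.949]
contact_force: [0.3, -0.0, -0.9]
opening: 0.0297
grip_force: 20.0
```

```bash
python3 - <<'E'
from h import *
plan(*slot(-.09),.1125,np.pi+yf)
E
```

```text
turn 0.0025 then shift [ 0.0017 -0.0007  0.0033] | shift first [ 0.0017 -0.0007  0.0033]
```

>>> carry_out(commands=[[[0.0015,0,0.003],0,0.2],[[0,0,0],0,0.2],[[0,0,0],0,0.55],[[0,0,0],0,0.55],[[0,0,-0.03],0,0.55],[[0,0,-0.06],0,0.55],[[-0.013,-0.037,-0.04],0,0.55],[[-0.013,-0.037,0],0,0.55],[[-0.013,-0.037,0],0,0.55],[[-0.013,-0.037,0],0,0.55],[[-0.013,-0.037,0],0,0.55],[[0,0,0],0,0.55],[[0,0,0],0,0.55]])

```text
time: 26.35
tool_pos: [0.4762, -0.1488, 0.2418]
tool_rot: [3.141, -0.001, 2.949]
contact_force: [0.0, -0.1, -0.3]
opening: 0.0506
grip_force: 0.0
```

```bash
python3 - <<'E'
from h import *
np.set_printoptions(precision=4,suppress=True)
F=lambda p:np.array([(p[:2]-c0)@ex*1000,(p[:2]-c0)@ey*1000])
w=snap('wrist'); t=snap('top'); s=snap('scene')
a=cv2.resize(w['pixels'],(400,300)); 
b=cv2.resize(t['pixels'][150:300,200:400],(400,300)); cc=cv2.resize(s['pixels'][190:310,280:440],(400,300),interpolation=cv2.INTER_CUBIC)
cv2.imwrite('pics/m5.png',np.vstack([np.hstack([a,b]),np.hstack([cc,cv2.resize(w['pixels'][100:400,120:520],(400,300))])])[:,:,::-1])
print(robot.observe()['tool_pos'])
for n,c in (('w',w),('t',t),('s',s)):
  for r in robot.tip_of(c,'board1')[:6]: print(n,r['at'],r['p'],F(at(c,r['at'],.088)))
  for r in robot.tip_of(c,'crank_grip')[:3]: print(n,'crank',r['at'],r['p'],at(c,r['at'],.06),F(at(c,r['at'],.06)))
E
```

```text
[ 0.4764 -0.1482  0.2422]
w [566.0, 144.6] 0.87 [-91.5966  15.5324]
w [543.0, 291.2] 0.58 [24.0767 15.9287]
w crank [330.7, 220.5] 0.58 [ 0.4757 -0.1386  0.06  ] [ -27.6393 -155.9563]
t [268.6, 249.3] 0.88 [-27.0122   4.1459]
t [265.6, 226.6] 0.85 [21.3359 21.0434]
t [274.2, 195.5] 0.81 [93.6418 16.4228]
t [251.6, 275.9] 0.76 [-92.3439  29.024 ]
t crank [141.7, 268.1] 0.71 [0.4645 0.3068 0.06  ] [-124.8906  278.9052]
s [360.8, 246.4] 0.87 [18.1836 15.4103]
s [362.0, 264.8] 0.82 [84.5798 23.7959]
s [358.9, 235.6] 0.75 [-21.8461   6.7105]
s [364.8, 218.9] 0.71 [-89.1181  20.047 ]
s crank [306.2, 239.3] 0.57 [ 0.4925 -0.1396  0.06  ] [ -10.9008 -153.6418]
```

View pics/m5.png

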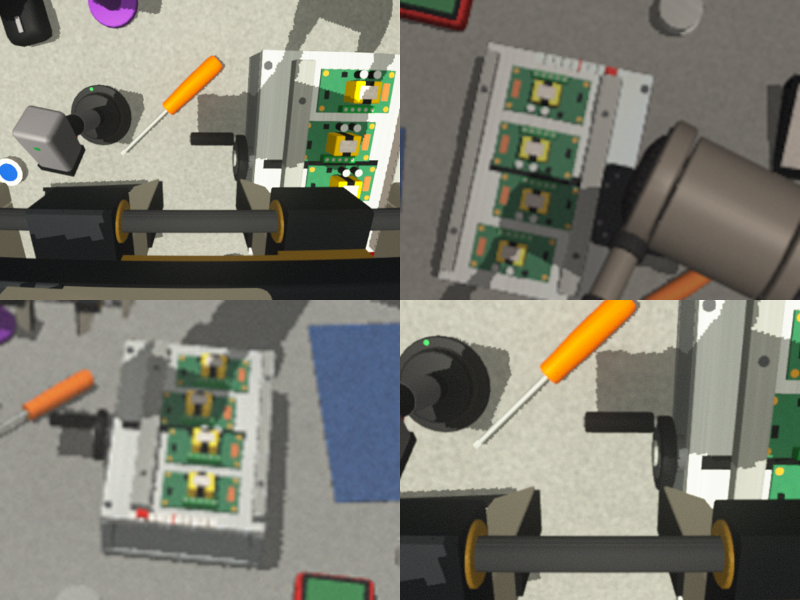

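The montage shows all four boards on the bed. The second and third look close together, and the third sits nearer the jaw, so it may have been knocked. I check from above.

>>> carry_out(commands=[[[-0.016,0.046,-0.02],0,0.55],[[-0.016,0.046,-0.02],0,0.55],[[-0.016,0.046,-0.02],0,0.55],[[-0.016,0.046,0],0,0.55],[[0,0,0],0,0.55],[[0,0,0],0,0.55]])

```text
time: 27.55
tool_pos: [0.5741, 0.0188, 0.3017]
tool_rot: [-3.141, -0.001, 2.95]
contact_force: [-0.5, 0.2, 0.6]
opening: 0.0505
grip_force: 0.0
```

```bash
python3 - <<'E'
from h import *
np.set_printoptions(precision=4,suppress=True)
F=lambda p:np.array([(p[:2]-c0)@ex*1000,(p[:2]-c0)@ey*1000])
w=snap('wrist','w6')
for b in boards(w,zb=.085): print(F(b[0]),b[1]-np.pi-yf,b[2])
for r in robot.tip_of(w,'board1')[:6]: print(r['at'],r['p'],F(at(w,r['at'],.085)))
E
```

```text
[89.3685 16.711 ] -0.0020578085412686353 [51.772682189941406, 91.41983032226562]
[-1.1492 10.9218] 1.5733922591004867 [102.46089935302734, 108.13896179199219]
[-90.5337  18.8931] -0.0069005006674685565 [50.63954162597656, 90.9309310913086]
[321.3, 58.9] 0.95 [-93.61    19.0841]
[320.0, 269.6] 0.86 [91.3311 18.6418]
[306.2, 139.5] 0.69 [-28.194    6.2495]
[321.6, 199.9] 0.67 [24.7435 19.8524]
[287.1, 304.8] 0.62 [127.7618 -13.2681]
```

View pics/w6.png

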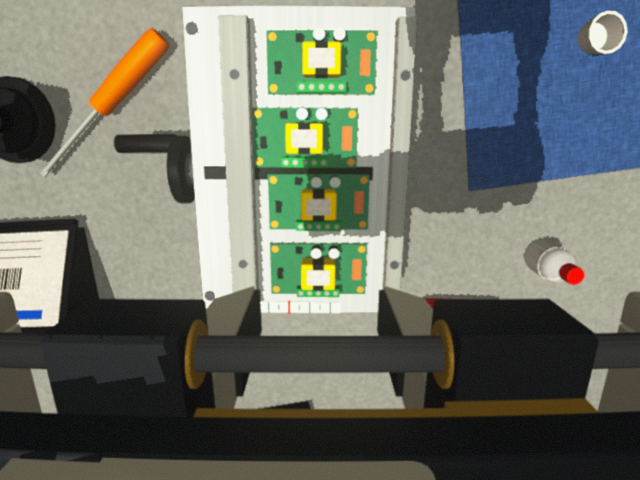

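Board 3 has been knocked to y≈+5 mm, just clear of the jaw. All four lie flat, separate and within limits. Now the crank: the tool has to turn 90 degrees so the fingers close across the handle.

```bash
python3 - <<'E'
from h import *
np.set_printoptions(precision=4,suppress=True)
F=lambda p:np.array([(p[:2]-c0)@ex*1000,(p[:2]-c0)@ey*1000])
w=snap('wrist'); s=snap('scene')
a=robot.tip_of(w,'crank_grip')[:3]; b=robot.tip_of(s,'crank_grip')[:3]; print(a,b)
p=tri([ray(w,a[0]['at']),ray(s,b[0]['at'])]); print(p,F(p))
for n in ('pointer','red_mark'):
  for c in (w,s):
    for r in robot.tip_of(c,n)[:2]: print(n,r,F(at(c,r['at'],.09)))
plan(*(c0+ex*-.026+ey*-.163),.15,np.pi/2+yf)
E
```

```text
[{'at': [138.8, 141.7], 'p': 0.88}] [{'at': [307.4, 238.7], 'p': 0.58}, {'at': [362.0, 265.8], 'p': 0.15}]
[ 0.4786 -0.1379  0.0478] [ -24.905  -154.6835]
pointer {'at': [340.0, 274.2], 'p': 0.55} [125.9996 -36.9383]
red_mark {'at': [289.7, 301.8], 'p': 0.95} [122.6709 -11.2056]
red_mark {'at': [361.0, 221.0], 'p': 0.63} [-77.7922   8.9397]
turn 1.5731 then shift [-0.1806 -0.0648  0.1523] | shift first [ 0.0652 -0.1804  0.1523]
```

>>> carry_out(commands=[[[0.0163,-0.0451,0.02],0,0.55],[[0.0163,-0.0451,0.02],0,0.55],[[0.0163,-0.0451,0.02],0,0.55],[[0.0163,-0.0451,0.02],0,0.55],[[0,0,0],0.1745,0.55],[[0,0,0],0.1745,0.55],[[0,0,0],0.1745,0.55],[[0,0,0],0.1745,0.55],[[0,0,0],0.1745,0.55],[[0,0,0],0.1745,0.55],[[0,0,0],0.1745,0.55],[[0,0,0],0.1745,0.55],[[0,0,0],0.177,0.55],[[0,0,0],0,0.55],[[0,0,0],0,0.55]])

```text
time: 29.92
tool_pos: [0.476, -0.1456, 0.2222]
tool_rot: [3.142, -0.0, 1.38]
contact_force: [-0.2, -0.5, 0.2]
opening: 0.0501
grip_force: 0.0
```

```bash
python3 - <<'E'
from h import *
np.set_printoptions(precision=4,suppress=True)
F=lambda p:np.array([(p[:2]-c0)@ex*1000,(p[:2]-c0)@ey*1000])
w=snap('wrist','w7')
for r in robot.tip_of(w,'crank_grip')[:3]: print(r,F(at(w,r['at'],.055)))
plan(*(c0+ex*-.026+ey*-.163),.055,np.pi/2+yf); print(robot.observe()['qpos'])
E
```

```text
{'at': [321.0, 222.7], 'p': 0.58} [ -24.1541 -158.6129]
turn 0.0028 then shift [-0.0003 -0.0001  0.1672] | shift first [-0.0003 -0.0001  0.1672]
[-0.4509  0.3117  1.6316  0.0001  1.1983 -0.2587]
```

View pics/w7.png

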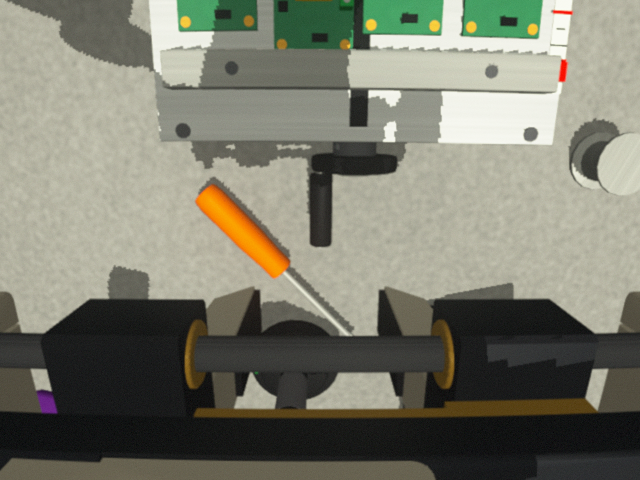

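The view shows the handle at (321,210), the screwdriver at (245,230) clear of the fingers' path, and all boards on the bed. I descend and grip.

>>> carry_out(commands=[[[0,0,0.05],0.003,0.55],[[0,0.0015,0.055],0,0.55],[[0,0,0.04],0,0.55],[[0,0,0.02],0,0.55],[[0,0,0],0,0.55],[[0,0,0],0,0.1],[[0,0,0],0,0.1],[[0,0,0],0,0.1],[[0,0,0],0,0.1],[[0,0,0],0,0.1],[[0,0,0],0,0.1]], newtons=15)

```text
time: 31.4
tool_pos: [0.4774, -0.1459, 0.0572]
tool_rot: [-3.141, 0.0, 1.373]
contact_force: [-0.5, -0.6, 0.9]
opening: 0.0174
grip_force: 15.0
```

>>> carry_out(commands=[[[0,-0.001,-0.006],0,0.1],[[0,0.0035,-0.013],0,0.1],[[0,0.0095,-0.0095],0,0.1],[[0,0.013,-0.0035],0,0.1],[[0,0.013,0.0035],0,0.1],[[0,0.0095,0.0095],0,0.1],[[0,0.0035,0.013],0,0.1],[[0,-0.0035,0.013],0,0.1],[[0,-0.0095,0.0095],0,0.1],[[0,-0.013,0.0035],0,0.1],[[0,-0.013,-0.0035],0,0.1],[[0,-0.0095,-0.0095],0,0.1],[[0,-0.0035,-0.013],0,0.1]])

```text
time: 33.02
tool_pos: [0.4755, -0.1454, 0.0633]
tool_rot: [-3.14, -0.0, 1.373]
contact_force: [2.3, -2.6, -1.6]
opening: 0.0177
grip_force: 15.0
```

```bash
python3 - <<'E'
from h import *
np.set_printoptions(precision=4,suppress=True)
F=lambda p:np.array([(p[:2]-c0)@ex*1000,(p[:2]-c0)@ey*1000])
s=robot.observe(); print(s['tool_pos'],s['tool_rot'],F(s['tool_pos']),s['contact_force'])
w=snap('wrist'); t=snap('top')
for n in ('pointer','red_mark','crank_grip'):
  for k,c in (('w',w),('t',t)):
    for r in robot.tip_of(c,n)[:2]: print(k,n,r,F(at(c,r['at'],{'crank_grip':.055}.get(n,.088))))
E
```

```text
[ 0.4755 -0.1454  0.0633] [-3.1396 -0.0004  1.3733] [ -26.5275 -162.6508] [ 2.2885 -2.5946 -1.5693]
t pointer {'at': [301.4, 184.0], 'p': 0.82} [131.2789 -38.1061]
t red_mark {'at': [292.5, 181.0], 'p': 0.95} [133.9341 -17.1712]
w crank_grip {'at': [318.5, 314.2], 'p': 0.74} [ -26.5524 -160.6165]
```

>>> carry_out(commands=[[[0,0.0035,-0.013],0,0.1],[[0,0.0095,-0.0095],0,0.1],[[0,0.013,-0.0035],0,0.1],[[0,0.013,0.0035],0,0.1],[[0,0.0095,0.0095],0,0.1],[[0,0.0035,0.013],0,0.1],[[0,-0.0035,0.013],0,0.1],[[0,-0.0095,0.0095],0,0.1],[[0,-0.013,0.0035],0,0.1],[[0,-0.013,-0.0035],0,0.1],[[0,-0.0095,-0.0095],0,0.1],[[0,-0.0035,-0.013],0,0.1],[[0,0.0035,-0.013],0,0.1],[[0,0.0095,-0.0095],0,0.1],[[0,0.013,-0.0035],0,0.1],[[0,0.013,0.0035],0,0.1],[[0,0.0095,0.0095],0,0.1],[[0,0.0035,0.013],0,0.1]])

```text
time: 35.67
tool_pos: [0.5273, -0.1557, 0.0625]
tool_rot: [-3.139, -0.0, 1.374]
contact_force: [-11.6, -1.8, 1.8]
opening: 0.0173
grip_force: 15.0
```

>>> carry_out(commands=[[[0,-0.0035,0.013],0,0.1],[[0,-0.0095,0.0095],0,0.1],[[0,-0.013,0.0035],0,0.1],[[0,-0.013,-0.0035],0,0.1],[[0,-0.0095,-0.0095],0,0.1],[[0,-0.0035,-0.013],0,0.1],[[0,0.0035,-0.013],0,0.1],[[0,0.0095,-0.0095],0,0.1],[[0,0.013,-0.0035],0,0.1],[[0,0.013,0.0035],0,0.1],[[0,0.0095,0.0095],0,0.1],[[0,0.0035,0.013],0,0.1],[[0,-0.0035,0.013],0,0.1],[[0,-0.0095,0.0095],0,0.1],[[0,-0.013,0.0035],0,0.1],[[0,-0.013,-0.0035],0,0.1],[[0,-0.0095,-0.0095],0,0.1],[[0,-0.0035,-0.013],0,0.1]])

```text
time: 37.92
tool_pos: [0.4756, -0.1454, 0.0639]
tool_rot: [-3.14, -0.0, 1.373]
contact_force: [0.6, -2.0, -2.6]
opening: 0.0173
grip_force: 15.0
```

```bash
python3 - <<'E'
from h import *
np.set_printoptions(precision=4,suppress=True)
F=lambda p:np.array([(p[:2]-c0)@ex*1000,(p[:2]-c0)@ey*1000])
s=robot.observe(); print(s['tool_pos'],s['tool_rot'],F(s['tool_pos']),s['contact_force'])
t=snap('top');s=snap('scene');w=snap('wrist')
for n in ('pointer','red_mark','board1'):
  for k,c in (('t',t),('s',s),('w',w)):
    for r in robot.tip_of(c,n)[:4]: print(k,n,r,F(at(c,r['at'],.088)))
b=cv2.resize(t['pixels'][150:300,200:400],(400,300),interpolation=cv2.INTER_CUBIC); cc=cv2.resize(s['pixels'][250:310,310:390],(400,300),interpolation=cv2.INTER_CUBIC)
cv2.imwrite('pics/m8.png',np.vstack([np.hstack([b,cc]),np.hstack([cv2.resize(t['pixels'][165:205,270:323],(400,300),interpolation=cv2.INTER_CUBIC),cv2.resize(w['pixels'],(400,300))])])[:,:,::-1])
E
```

```text
[ 0.4756 -0.1454  0.0639] [-3.1401 -0.0003  1.3733] [ -26.4268 -162.6452] [ 0.6391 -2.0497 -2.5891]
t pointer {'at': [293.9, 185.3], 'p': 0.88} [125.0343 -22.2015]
s pointer {'at': [255.3, 234.3], 'p': 0.75} [   8.5855 -306.7614]
s pointer {'at': [345.1, 272.8], 'p': 0.58} [118.1581 -22.8067]
s pointer {'at': [306.8, 232.6], 'p': 0.43} [ -15.4947 -151.788 ]
t red_mark {'at': [287.5, 181.9], 'p': 0.66} [129.6946  -6.5856]
s red_mark {'at': [450.4, 232.4], 'p': 0.74} [-65.8848 284.8539]
s red_mark {'at': [349.5, 278.1], 'p': 0.71} [135.0272  -8.5885]
t board1 {'at': [261.5, 224.5], 'p': 0.92} [24.1213 30.9661]
t board1 {'at': [268.4, 198.3], 'p': 0.7} [84.8629 27.8627]
t board1 {'at': [257.2, 245.6], 'p': 0.58} [-23.9739  30.6923]
t board1 {'at': [246.6, 272.0], 'p': 0.56} [-86.0833  41.6675]
s board1 {'at': [364.9, 247.7], 'p': 0.86} [21.6283 27.9444]
s board1 {'at': [364.7, 265.9], 'p': 0.85} [87.5961 31.9197]
s board1 {'at': [369.1, 222.0], 'p': 0.62} [-78.2898  34.1046]
s board1 {'at': [368.4, 236.4], 'p': 0.56} [-22.0411  35.5795]
```

View pics/m8.png

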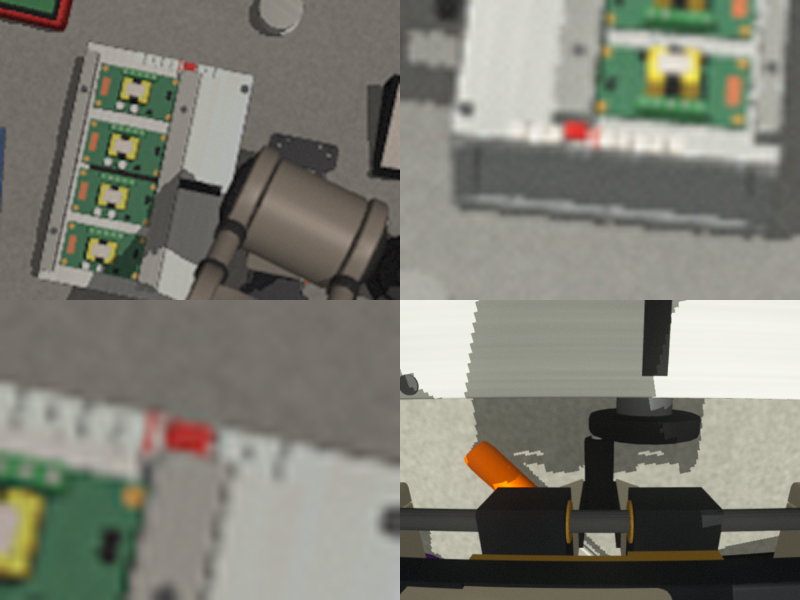

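Red line minus pointer tip is about 4.7 mm, which fits the ¾ turn left (ending with the handle straight down). I turn half a turn, then look.

>>> carry_out(commands=[[[0,0.0035,-0.013],0,0.1],[[0,0.0095,-0.0095],0,0.1],[[0,0.013,-0.0035],0,0.1],[[0,0.013,0.0035],0,0.1],[[0,0.0095,0.0095],0,0.1],[[0,0.0035,0.013],0,0.1],[[0,0,0],0,0.1]])

```text
time: 39.4
tool_pos: [0.5269, -0.1557, 0.0621]
tool_rot: [-3.138, -0.0, 1.374]
contact_force: [-6.3, -3.2, -1.5]
opening: 0.0174
grip_force: 15.0
```

```bash
python3 - <<'E'
from h import *
np.set_printoptions(precision=4,suppress=True)
F=lambda p:np.array([(p[:2]-c0)@ex*1000,(p[:2]-c0)@ey*1000])
s=robot.observe(); print(s['tool_pos'],F(s['tool_pos']),s['contact_force'])
t=snap('top');s=snap('scene')
def red(c,u0,u1,v0,v1):
  p=c['pixels'][v0:v1,u0:u1].astype(int); r=p[:,:,0]-p[:,:,1:].max(2)
  for v in range(v0,v1):
    if r[v-v0].max()>25: print(v,r[v-v0].tolist())
print('top cols 280..');red(t,280,306,176,194); print('scene 335..'); red(s,335,356,268,284)
for n in (-11,): print(proj(t,np.append(slot(.13,n/1000),.085)),proj(s,np.append(slot(.13,n/1000),.085)))
E
```

```text
[ 0.5269 -0.1557  0.0621] [  25.9457 -162.7186] [-6.349  -3.1527 -1.5074]
top cols 280..
180 [-2, -2, -2, -3, -3, -2, -1, -3, -4, 33, 60, 42, 25, 17, 5, -1, 1, 3, 3, 4, 5, 6, 5, 4, 4, 4]
181 [-2, -2, -2, -2, -1, -2, -1, -4, -7, 39, 90, 82, 81, 82, 72, 60, 46, 18, 3, 3, 4, 4, 5, 4, 4, 4]
182 [-1, -2, -2, -2, -3, -1, -2, -3, -6, 20, 102, 115, 116, 118, 119, 114, 79, 12, -2, -1, -1, 1, 3, 3, 4, 5]
183 [2, 0, -1, -1, -1, -1, -3, -4, 5, 29, 104, 122, 119, 117, 118, 121, 74, 3, -4, -2, -3, -3, -1, -2, 0, 0]
184 [3, 3, 3, 2, 2, 2, 0, -2, 15, 33, 33, 47, 73, 95, 103, 117, 38, -4, -3, -1, -1, -3, -1, -1, -2, -2]
185 [4, 5, 3, 3, 6, 4, 4, 2, 18, 15, 2, 5, 14, 21, 20, 44, 19, -4, -2, -3, -2, -2, -1, -2, -3, -2]
190 [-38, -38, -38, -40, -33, 15, 36, 21, 0, 3, 4, 3, 4, 5, 4, 4, 4, 4, 3, -1, 0, 1, 2, 0, -1, -1]
191 [-39, -37, -37, -39, -35, 17, 42, 28, 1, 3, 4, 4, 4, 4, 4, 4, 6, 5, 2, -1, 0, 2, -1, -1, -2, -1]
scene 335..
271 [-1, -1, -1, -1, 0, -1, -1, 0, 0, 1, 0, -1, 1, -1, -2, 20, 26, -13, -49, -53, -55]
274 [2, 2, 2, 0, 0, 0, -1, -1, 22, 69, 84, 84, 67, 23, 4, -4, -4, -2, -1, 0, -2]
275 [7, 3, 3, 3, 3, 3, 4, 5, 35, 118, 152, 151, 134, 87, 44, 8, 3, -2, 0, 0, 0]
276 [7, 4, 5, 5, 5, 4, 3, 7, 31, 127, 167, 167, 158, 116, 65, 23, 2, 3, 3, 2, 4]
277 [6, 3, 3, 4, 4, 5, 4, 6, 23, 85, 113, 114, 108, 113, 69, 8, 3, 3, 6, 4, 4]
278 [2, 2, 2, 4, 4, 3, 6, 1, 7, 17, 21, 18, 26, 70, 61, 4, 3, 5, 7, 4, 6]
279 [0, -1, 1, -1, 0, 1, 1, 0, 0, 2, 1, 0, 4, 33, 42, 5, 3, 4, 4, 5, 6]
[289.5124 182.3841] [348.7759 277.148 ]
```

>>> carry_out(commands=[[[0,-0.0035,0.013],0,0.1],[[0,-0.0095,0.0095],0,0.1],[[0,-0.013,0.0035],0,0.1],[[0,0,0],0,0.1],[[0,0,0],0,0.1]])

```text
time: 40.12
tool_pos: [0.5027, -0.1509, 0.0374]
tool_rot: [3.141, -0.0, 1.373]
contact_force: [-2.5, -1.2, 0.1]
opening: 0.0174
grip_force: 15.0
```

```bash
python3 - <<'E'
from h import *
np.set_printoptions(precision=4,suppress=True)
F=lambda p:np.array([(p[:2]-c0)@ex*1000,(p[:2]-c0)@ey*1000])
s=robot.observe(); print(s['tool_pos'],F(s['tool_pos']),s['contact_force'])
t=snap('top');s=snap('scene')
def red(c,u0,u1,v0,v1):
  p=c['pixels'][v0:v1,u0:u1].astype(int); r=p[:,:,0]-p[:,:,1:].max(2)
  for v in range(v0,v1):
    if r[v-v0].max()>25: print(v,r[v-v0].tolist())
print('top cols 280..');red(t,280,306,176,187); print('scene 335..'); red(s,335,356,273,284)
for r in robot.tip_of(t,'board1')[:4]+robot.tip_of(s,'board1')[:4]: print(r['at'])
E
```

```text
[ 0.5027 -0.1509  0.0374] [   1.2402 -162.7023] [-2.4565 -1.2025  0.1176]
top cols 280..
180 [-1, -2, -2, -2, -3, -2, -1, -2, -5, 21, 64, 60, 31, 17, 5, 0, 3, 4, 4, 3, 6, 5, 5, 5, 4, 4]
181 [-1, -2, -2, -3, -1, -2, -1, -2, -5, 17, 95, 110, 91, 80, 73, 62, 18, 0, 4, 5, 4, 5, 4, 5, 4, 5]
182 [-1, -1, -2, -1, -1, -1, -2, -4, -7, 26, 106, 114, 118, 119, 119, 108, 20, -5, 0, 1, 0, 0, 2, 3, 3, 4]
183 [2, 0, -1, -2, -1, -2, -2, -3, 6, 37, 111, 120, 118, 118, 119, 102, 13, -5, -1, -1, -3, -2, -1, -2, -2, 0]
184 [4, 4, 1, 2, 3, 2, 1, -1, 6, 15, 26, 48, 73, 95, 106, 72, 6, -4, -2, -1, -2, -2, -1, -2, -2, -3]
scene 335..
274 [2, 2, 1, 1, 1, 1, 2, -2, 2, 36, 84, 86, 73, 41, 4, -4, -3, -1, -3, -3, -1]
275 [7, 4, 4, 3, 4, 4, 6, 3, 6, 43, 138, 154, 146, 114, 56, 11, 1, 0, -1, 0, 0]
276 [5, 5, 3, 5, 7, 4, 5, 6, 7, 54, 150, 171, 168, 142, 65, 23, 6, 4, 4, 2, 2]
277 [6, 2, 3, 6, 4, 5, 4, 7, 12, 50, 105, 114, 113, 111, 57, 7, 4, 4, 6, 3, 4]
278 [1, 3, 2, 6, 5, 6, 4, 3, 8, 16, 21, 19, 23, 59, 53, 2, 4, 5, 7, 4, 6]
279 [0, 1, 0, 2, -1, -1, 0, 0, 3, 2, 1, 0, 8, 27, 37, 6, 4, 5, 3, 5, 5]
[255.8, 248.2]
[261.0, 223.4]
[247.6, 275.9]
[265.1, 195.8]
[366.6, 233.7]
[366.6, 247.7]
[363.6, 269.0]
[366.1, 222.8]
```

>>> carry_out(commands=[[[0,0,0],0,0.45],[[0,0,0],0,0.45],[[0,0,0],0,0.45],[[0,0,-0.05],0,0.45],[[0,0,-0.06],0,0.45],[[0,0,-0.06],0,0.45],[[0.03,0.035,0],0,0.45],[[0.03,0.035,0],0,0.45],[[0.03,0.035,0],0,0.45],[[0,0,0],0,0.45],[[0,0,0],0,0.45]])

```text
time: 41.7
tool_pos: [0.622, -0.0831, 0.2067]
tool_rot: [-3.14, 0.0, 1.374]
contact_force: [0.4, 0.4, -0.4]
opening: 0.0415
grip_force: 0.0
```

```bash
python3 - <<'E'
from h import *
np.set_printoptions(precision=4,suppress=True)
F=lambda p:np.array([(p[:2]-c0)@ex*1000,(p[:2]-c0)@ey*1000])
w=snap('wrist')
for n in ('pointer','red_mark','board1','crank_grip'):
    for r in robot.tip_of(w,n)[:4]: print(n,r,F(at(w,r['at'],.086)))
p=proj(w,np.append(slot(.128,-.011),.086)); u,v=int(p[0]),int(p[1]); print(u,v)
v=max(v,60);u=min(max(u,80),560)
cv2.imwrite('pics/m9.png',np.hstack([cv2.resize(w['pixels'],(400,300)),cv2.resize(w['pixels'][v-30:v+30,u-40:u+40],(400,300),interpolation=cv2.INTER_NEAREST)])[:,:,::-1])
E
```

```text
pointer {'at': [355.5, 148.1], 'p': 0.74} [128.651   -9.7226]
red_mark {'at': [357.6, 151.2], 'p': 0.69} [130.0343 -11.6636]
board1 {'at': [13.0, 84.1], 'p': 0.82} [-89.354   32.9821]
board1 {'at': [190.0, 77.4], 'p': 0.62} [25.9483 33.6396]
354 150
```

View pics/m9.png

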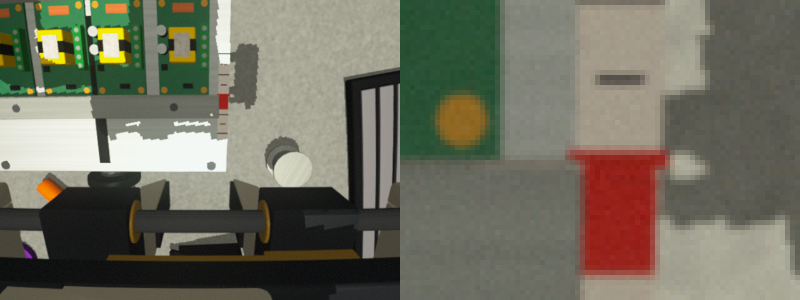

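The close crop shows the pointer's front edge on the red line and the boards against the fence. Next is the scanner: I go above it and look.

>>> carry_out(commands=[[[-0.0413,-0.024,-0.015],0,0.65],[[-0.0413,-0.024,-0.015],0,0.65],[[-0.0413,-0.024,-0.015],0,0.65],[[-0.0413,-0.024,-0.015],0,0.65],[[-0.0413,-0.024,-0.015],0,0.65],[[-0.0413,-0.024,-0.015],0,0.65],[[0,0,0],-0.185,0.65],[[0,0,0],-0.185,0.65],[[0,0,0],-0.185,0.65],[[0,0,0],-0.185,0.65],[[0,0,0],-0.185,0.65],[[0,0,0],-0.185,0.65],[[0,0,0],-0.185,0.65],[[0,0,0],0,0.65],[[0,0,0],0,0.65]])

```text
time: 43.82
tool_pos: [0.4326, -0.2979, 0.2973]
tool_rot: [3.142, 0.0, 2.664]
contact_force: [0.6, -0.1, 0.2]
opening: 0.0597
grip_force: 0.0
```

```bash
python3 - <<'E'
from h import *
np.set_printoptions(precision=4,suppress=True)
w=snap('wrist','w10');t=snap('top');s=snap('scene')
print(robot.observe()['tool_pos'],robot.observe()['tool_rot'])
for n,z in (('scanner',.008),('puck',0),('scan_window',.105),('barcode',.045),('jobcard',0)):
  for k,c in (('w',w),('t',t),('s',s)):
    for r in robot.tip_of(c,n)[:3]: print(k,n,r,at(c,r['at'],z))
E
```

```text
[ 0.4328 -0.2979  0.2972] [3.1415 0.0001 2.6665]
w scanner {'at': [307.4, 30.5], 'p': 0.76} [ 0.2768 -0.2298  0.008 ]
w scanner {'at': [321.8, 191.6], 'p': 0.63} [ 0.4252 -0.2904  0.008 ]
t scanner {'at': [526.8, 268.7], 'p': 0.9} [ 0.4679 -0.5872  0.008 ]
t scanner {'at': [401.1, 286.8], 'p': 0.74} [ 0.4233 -0.2901  0.008 ]
t scanner {'at': [375.3, 349.4], 'p': 0.72} [ 0.2764 -0.2284  0.008 ]
s scanner {'at': [256.3, 236.5], 'p': 0.9} [ 0.4286 -0.2969  0.008 ]
s scanner {'at': [272.7, 202.2], 'p': 0.76} [ 0.2878 -0.2399  0.008 ]
s scanner {'at': [164.4, 251.7], 'p': 0.68} [ 0.4653 -0.5899  0.008 ]
t puck {'at': [398.4, 287.9], 'p': 0.47} [ 0.4204 -0.285   0.    ]
s puck {'at': [257.2, 236.9], 'p': 0.72} [ 0.4243 -0.2947  0.    ]
s puck {'at': [348.8, 278.7], 'p': 0.26} [ 0.6084 -0.0183  0.    ]
w scan_window {'at': [249.8, 8.7], 'p': 0.96} [ 0.2631 -0.2689  0.105 ]
w scan_window {'at': [320.7, 253.8], 'p': 0.67} [ 0.4598 -0.3102  0.105 ]
t scan_window {'at': [529.9, 271.2], 'p': 0.65} [ 0.4618 -0.5546  0.105 ]
t scan_window {'at': [418.3, 274.8], 'p': 0.64} [ 0.4524 -0.3116  0.105 ]
s scan_window {'at': [264.7, 178.7], 'p': 0.71} [ 0.2693 -0.2589  0.105 ]
s scan_window {'at': [249.3, 226.3], 'p': 0.56} [ 0.463  -0.3101  0.105 ]
w barcode {'at': [341.7, 344.5], 'p': 0.82} [ 0.5808 -0.3461  0.045 ]
t barcode {'at': [427.1, 215.3], 'p': 0.92} [ 0.5899 -0.3449  0.045 ]
t barcode {'at': [171.0, 177.7], 'p': 0.17} [0.6741 0.2494 0.045 ]
s barcode {'at': [238.3, 269.9], 'p': 0.62} [ 0.5794 -0.35    0.045 ]
w jobcard {'at': [342.7, 329.6], 'p': 0.89} [ 0.5876 -0.3454  0.    ]
t jobcard {'at': [422.3, 220.3], 'p': 0.86} [ 0.5827 -0.3431  0.    ]
s jobcard {'at': [239.1, 278.5], 'p': 0.94} [ 0.5804 -0.3527  0.    ]
```

View pics/w10.png

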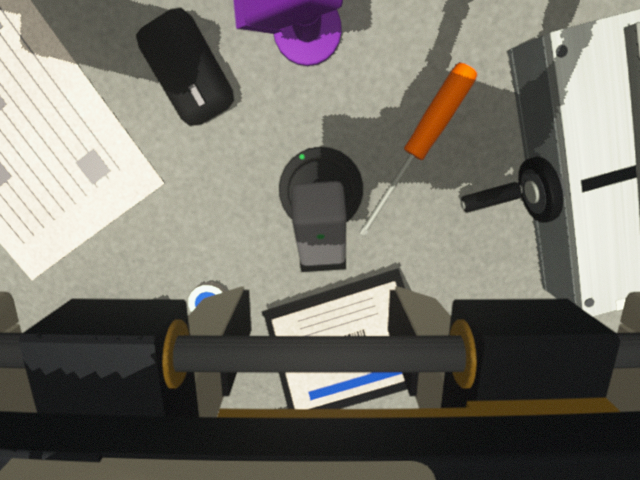

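The scanner is in line with the tool: puck centred on column 321, head at (320,235). The barcode is at about (.583,-.346). I grip the head and lift slightly.

>>> carry_out(commands=[[[-0.001,0.001,0.05],0,0.65],[[0,0,0.055],0,0.65],[[0,0,0.04],0,0.65],[[0,0,0.017],0,0.65],[[0,0,0],0,0.65],[[0,0,0],0,0.65]], newtons=30)

```text
time: 45.48
tool_pos: [0.4347, -0.2978, 0.1361]
tool_rot: [-3.141, 0.002, 2.668]
contact_force: [-0.1, 0.2, 1.2]
opening: 0.0597
grip_force: 0.0
```

>>> carry_out(commands=[[[0,0,0],0,0.3],[[0,0,0],0,0.3],[[0,0,0],0,0.3],[[0,0,0],0,0.3],[[0,0,0],0,0.3]])

```text
time: 46.1
tool_pos: [0.4344, -0.2976, 0.1357]
tool_rot: [-3.141, 0.001, 2.668]
contact_force: [-1.0, 0.0, 5.9]
opening: 0.0386
grip_force: 29.2
```

>>> carry_out(commands=[[[0,0,-0.012],0,0.3],[[0,0,-0.018],0,0.3],[[0,0,-0.018],0,0.3],[[0,0,0],-0.11,0.3],[[0,0,0],-0.11,0.3],[[0,0,0],-0.109,0.3],[[0,0,0],0,0.3],[[0,0,0],0,0.3]])

```text
time: 47.1
tool_pos: [0.4341, -0.2973, 0.1831]
tool_rot: [3.141, -0.0, 2.995]
contact_force: [-0.5, 0.2, -2.0]
opening: 0.0385
grip_force: 29.3
```

```bash
python3 - <<'E'
from h import *
np.set_printoptions(precision=4,suppress=True)
plan(.4509,-.3261,.182,np.pi-.145)
w=snap('wrist');t=snap('top');s=snap('scene')
for n,z in (('scan_window',.145),('barcode',.045)):
  for k,c in (('w',w),('t',t),('s',s)):
    for r in robot.tip_of(c,n)[:3]: print(k,n,r,at(c,r['at'],z))
E
```

```text
turn -0.0012 then shift [-0.0208 -0.0261  0.0011] | shift first [-0.0208 -0.026   0.0011]
t scan_window {'at': [529.1, 272.4], 'p': 0.65} [ 0.4591 -0.5364  0.145 ]
t scan_window {'at': [242.2, 273.5], 'p': 0.37} [0.4535 0.0687 0.145 ]
s scan_window {'at': [166.0, 233.4], 'p': 0.78} [ 0.5012 -0.5528  0.145 ]
s scan_window {'at': [260.1, 177.6], 'p': 0.77} [ 0.301  -0.2711  0.145 ]
s scan_window {'at': [251.0, 217.9], 'p': 0.7} [ 0.4635 -0.3011  0.145 ]
w barcode {'at': [288.7, 414.8], 'p': 0.83} [ 0.5829 -0.345   0.045 ]
t barcode {'at': [425.9, 218.0], 'p': 0.94} [ 0.5836 -0.3421  0.045 ]
t barcode {'at': [256.8, 244.6], 'p': 0.67} [0.5198 0.0492 0.045 ]
s barcode {'at': [243.1, 270.6], 'p': 0.84} [ 0.5831 -0.3356  0.045 ]
s barcode {'at': [368.2, 221.2], 'p': 0.56} [0.4251 0.0625 0.045 ]
s barcode {'at': [248.9, 215.6], 'p': 0.38} [ 0.3705 -0.3167  0.045 ]
```

>>> carry_out(commands=[[[-0.007,-0.0082,0],0,0.3],[[-0.007,-0.0082,0],0,0.3],[[-0.007,-0.0082,0.001],0,0.3],[[0,0,0],0,0.3],[[0,0,0],0,0.3]])

```text
time: 48.18
tool_pos: [0.4513, -0.3246, 0.1819]
tool_rot: [3.141, -0.001, 2.997]
contact_force: [-0.4, 0.1, -3.0]
opening: 0.0387
grip_force: 29.3
```

```bash
python3 - <<'E'
from h import *
np.set_printoptions(precision=4,suppress=True)
s=robot.observe(); p=s['tool_pos']; y=s['tool_rot'][2]-np.pi; e=np.array([np.cos(y),np.sin(y),0]); zz=np.array([0,0,1])
print(p,s['tool_rot'])
win=p+e*.028+zz*(.097-.1357+.008); bc=np.array([.583,-.344,.045]); b=(e-zz)/2**.5; d=bc-win
print('beam x',d@b,'y',d@np.cross(zz,e),'z',d@((e+zz)/2**.5))
w=snap('wrist');t=snap('top');s=snap('scene')
for n,z in (('scan_window',win[2]),('barcode',.045)):
  for k,c in (('w',w),('t',t),('s',s)):
    for r in robot.tip_of(c,n)[:3]: print(k,n,r['at'],r['p'],at(c,r['at'],z))
print(win)
cv2.imwrite('pics/m11.png',np.hstack([cv2.resize(t['pixels'][170:320,340:500],(400,375),interpolation=cv2.INTER_CUBIC),cv2.resize(s['pixels'][180:300,180:308],(400,375),interpolation=cv2.INTER_CUBIC)])[:,:,::-1])
E
```

```text
[ 0.4513 -0.3246  0.1819] [ 3.141  -0.0006  2.9973]
beam x 0.14943597611156367 y -0.0002506655381849959 z -0.000725440211946503
t scan_window [141.9, 268.2] 0.19 [0.4638 0.2771 0.1512]
s scan_window [240.5, 217.7] 0.92 [ 0.4652 -0.3318  0.1512]
s scan_window [263.2, 179.6] 0.85 [ 0.3163 -0.2611  0.1512]
s scan_window [171.0, 237.6] 0.68 [ 0.5231 -0.535   0.1512]
w barcode [317.7, 396.5] 0.68 [ 0.5845 -0.3451  0.045 ]
t barcode [425.9, 218.5] 0.6 [ 0.5825 -0.3421  0.045 ]
s barcode [239.8, 270.8] 0.74 [ 0.5831 -0.3455  0.045 ]
[ 0.479  -0.3286  0.1512]
```

View pics/m11.png

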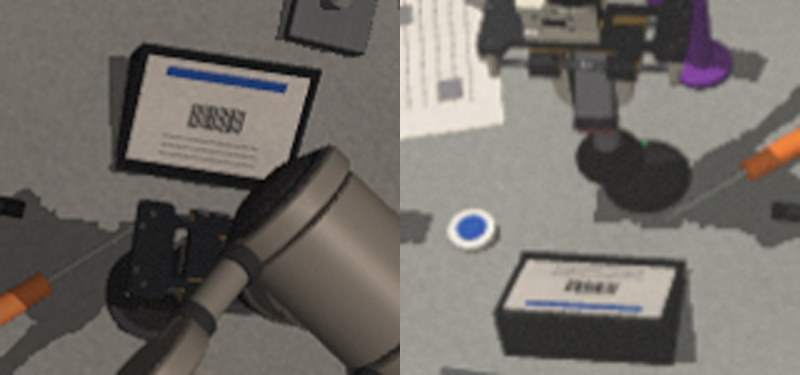

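>>> carry_out(commands=[[[0,0,0],0,0.3],[[0,0,0],0,0.3],[[0,0,0],0,0.3],[[0,0,0],0,0.3],[[0,0,0],0,0.3],[[0,0,0],0,0.3],[[0,0,0],0,0.3],[[0,0,0],0,0.3],[[0,0,0],0,0.3],[[0,0,0],0,0.3],[[0,0,0],0,0.3],[[0,0,0],0,0.3]])

```text
time: 50.12
tool_pos: [0.4514, -0.3248, 0.1821]
tool_rot: [3.142, 0.0, 2.997]
contact_force: [-0.5, 0.5, -3.0]
opening: 0.0385
grip_force: 29.3
```

```bash
python3 - <<'E'
from h import *
np.set_printoptions(precision=4,suppress=True)
s=snap('scene'); p=np.array([.4513,-.3246,.1819]); y=-.144; e=np.array([np.cos(y),np.sin(y),0]); zz=np.array([0,0,1]); f=np.cross(zz,e)
O=p-e*.012-zz*(.1357-.008)
P={'win':O+e*.04+zz*.097,'foot':O,'foottop':O+zz*.012,'puck':np.array([.424,-.292,.008])}
for n in ('scanner','scan_window'): print([(r['at'],round(r['p'],2)) for r in robot.tip_of(s,n)][:4])
im=cv2.resize(s['pixels'][190:262,210:306],(768,576),interpolation=cv2.INTER_CUBIC)[:,:,::-1].copy()
def dot(q,c=(0,0,255)):
  u=(proj(s,q)-[210,190]+.5)*8-.5; cv2.circle(im,tuple(int(v) for v in u),2,c,-1)
for k,q in P.items(): print(k,proj(s,q)); dot(q)
for a in np.linspace(0,2*np.pi,40): dot(O+.034*(np.cos(a)*e+np.sin(a)*f),(0,255,255)); dot(P['puck']+.046*(np.cos(a)*e+np.sin(a)*f),(255,255,0))
C=O+e*.012+zz*.125; u=(e-zz)/2**.5; v=(e+zz)/2**.5
for a in(-.04,.04):
  for b in(-.019,.019):
    for c in(-.018,.018): dot(C+u*a+f*b+v*c,(0,255,0))
cv2.imwrite('pics/m12.png',im)
E
```

```text
[([364.7, 253.4], 0.74), ([273.7, 199.4], 0.69), ([247.7, 230.3], 0.58), ([164.7, 253.4], 0.56)]
[([167.6, 232.8], 0.92), ([260.9, 177.6], 0.85), ([240.9, 219.1], 0.76)]
win [241.5477 221.2278]
foot [246.7662 230.7927]
foottop [246.3734 228.42  ]
puck [257.8171 235.2574]
```

View pics/m12.png

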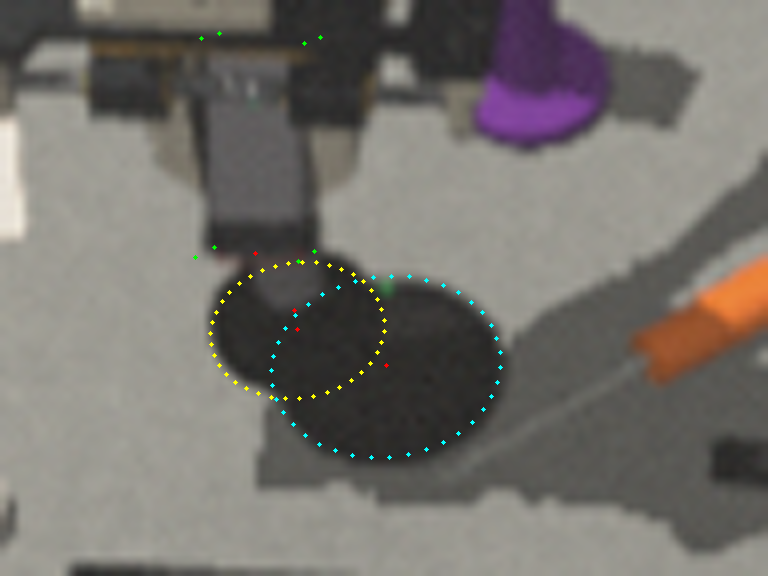

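The overlay fits: the scanner is upright, its foot outline and nose match the model, and the puck centre is at (.424,-.292). Now I put it back.

```bash
python3 - <<'E'
from h import *
plan(.4346,-.2975,.1362,2.668)
E
```

```text
turn 0.3294 then shift [0.0274 0.0166 0.046 ] | shift first [0.0206 0.0246 0.046 ]
```

>>> carry_out(commands=[[[0.0069,0.0082,0],0,0.3],[[0.0069,0.0082,0],0,0.3],[[0.0068,0.0082,0],0,0.3],[[0,0,0],0.11,0.3],[[0,0,0],0.11,0.3],[[0,0,0],0.109,0.3],[[0,0,0.02],0,0.3],[[0,0,0.015],0,0.3],[[0,0,0.006],0,0.3],[[0,0,0],0,0.3],[[0,0,0],0,0.3]])

```text
time: 51.65
tool_pos: [0.4349, -0.2977, 0.1416]
tool_rot: [-3.141, 0.001, 2.668]
contact_force: [-0.2, 0.3, -3.1]
opening: 0.0384
grip_force: 29.3
```

```bash
python3 - <<'E'
from h import *
plan(.4346,-.2975,.1357,2.668); print(robot.observe()['contact_force'])
E
```

```text
turn 0.0004 then shift [0.0003 0.0001 0.0059] | shift first [0.0003 0.0001 0.0059]
[-0.19458166  0.30439767 -3.06018885]
```

>>> carry_out(commands=[[[0,0,0.003],0,0.3],[[0,0,0.0015],0,0.3],[[0,0,0.001],0,0.3],[[0,0,0],0,0.3],[[0,0,0],0,0.3]])

```text
time: 52.28
tool_pos: [0.4347, -0.2976, 0.1358]
tool_rot: [-3.142, 0.0, 2.668]
contact_force: [0.5, 0.3, -2.7]
opening: 0.0386
grip_force: 29.3
```

>>> carry_out(commands=[[[0,0,0.0007],0,0.3],[[0,0,0],0,0.3],[[0,0,0],0,0.3]])

```text
time: 52.65
tool_pos: [0.4348, -0.2977, 0.1357]
tool_rot: [-3.141, 0.001, 2.668]
contact_force: [-1.2, 0.2, 6.8]
opening: 0.0385
grip_force: 29.3
```

Contact is made, so I let go and lift straight up, then look at everything.

>>> carry_out(commands=[[[0,0,0],0,0.55],[[0,0,0],0,0.55],[[0,0,0],0,0.55],[[0,0,-0.02],0,0.55],[[0,0,-0.05],0,0.55],[[0,0,-0.06],0,0.55],[[0.04,0,-0.04],0,0.55],[[0.04,0,0],0,0.55],[[0,0,0],0,0.55],[[0,0,0],0,0.55]])

```text
time: 53.9
tool_pos: [0.3638, -0.2613, 0.305]
tool_rot: [3.142, 0.001, 2.668]
contact_force: [0.9, 0.5, -0.1]
opening: 0.0507
grip_force: 0.0
```

```bash
python3 - <<'E'
from h import *
np.set_printoptions(precision=4,suppress=True)
F=lambda p:np.array([(p[:2]-c0)@ex*1000,(p[:2]-c0)@ey*1000])
w=snap('wrist');t=snap('top');s=snap('scene')
for k,c in (('w',w),('t',t),('s',s)):
  for r in robot.tip_of(c,'scanner')[:4]: print(k,r['at'],r['p'],at(c,r['at'],.008))
  for r in robot.tip_of(c,'board1')[:4]: print(k,'board',r['p'],F(at(c,r['at'],.085)))
z=lambda i,a,b,q,d:cv2.resize(i['pixels'][a:b,q:d],(400,300),interpolation=cv2.INTER_CUBIC)
cv2.imwrite('pics/m13.png',np.vstack([np.hstack([z(t,160,310,210,410),z(s,180,330,200,400)]),np.hstack([z(w,0,480,0,640),z(s,245,305,310,390)])])[:,:,::-1])
E
```

```text
w [307.7, 107.8] 0.96 [ 0.2725 -0.2274  0.008 ]
w [318.6, 260.9] 0.86 [ 0.4272 -0.294   0.008 ]
t [403.5, 284.5] 0.77 [ 0.4288 -0.2958  0.008 ]
t [530.3, 271.3] 0.74 [ 0.4619 -0.5953  0.008 ]
t [373.7, 349.7] 0.65 [ 0.2757 -0.2247  0.008 ]
t board 0.87 [-24.6755  29.2704]
t board 0.82 [-91.8965  41.2739]
t board 0.75 [29.2572 31.8763]
t board 0.56 [88.5728 34.3879]
s [164.7, 250.8] 0.82 [ 0.4618 -0.5892  0.008 ]
s [273.6, 201.1] 0.75 [ 0.2832 -0.2368  0.008 ]
s [258.0, 233.3] 0.58 [ 0.4161 -0.2913  0.008 ]
s board 0.9 [-31.0662  26.6366]
s board 0.8 [19.5722 33.08  ]
s board 0.74 [86.863  32.6316]
s board 0.72 [ -17.9339 -338.8791]
```

View pics/m13.png

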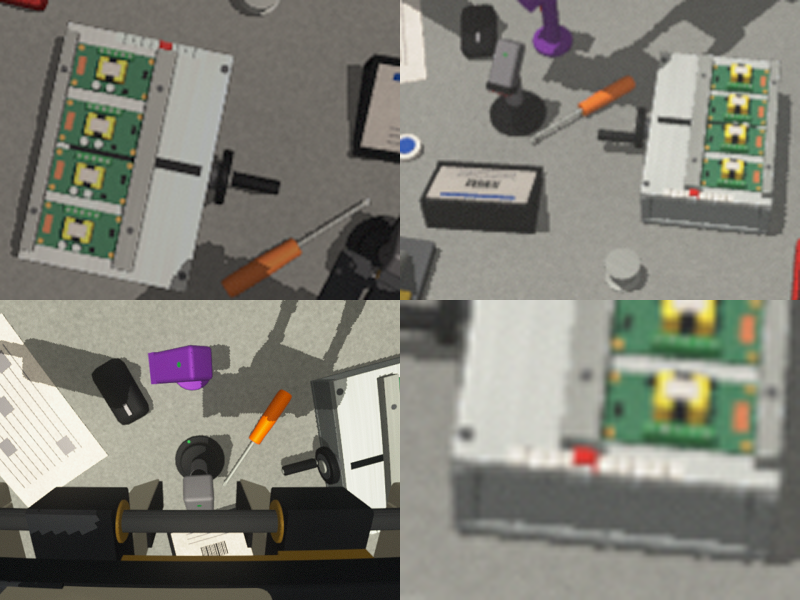

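The final look shows:
- Scanner: upright and centred on its puck, at (515,110) in the scene quarter.
- Boards: all four clamped between fence and jaw.
- Pointer: at the red line.
- Bystanders: the screwdriver is where it was, and nothing else was touched.

I'm handing in.

```bash
python3 -c "
from h import *
print(robot.hand_in())"
```

```text
the job is handed in; nothing more can be done
None
```

I handed the job in after about 54 s of robot time. All four boards are clamped square with the pointer at the red line, the scanner was held on the barcode for over a second and is back upright on its puck, and no bystander was moved; the hand-in returned no verdict.

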